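# Clear the tape roll off the drying stand and crib-stack the washed bars

### The arm

A 6-joint arm with a two-finger parallel gripper is mounted at the origin on the work surface. World frame = base frame: x ahead of the robot, y to its left, z up, the work surface at z = 0. Lengths are in m, angles in rad, forces in N, time in s.
With the tool pointing down it reaches from about 0.375 to 0.925 m from the base axis. Payload 5.7 kg.
Tool frame: the origin (TCP) lies on the centre line of the jaws, within the pads' length; the fingertips stand 25 mm ahead of it and the grasp point (between the pads) lies 6 mm ahead of it; z points along the fingers, y is the line along which they close (so a half turn about z gives the same grasp; the last joint's range is limited). The gripper opens to 85 mm and grips with 20 to 120 N. Pads are 22 mm wide; open, the fingers measure 114 mm over their backs; the gripper's body (76 mm by 85 mm) begins 54 mm behind the grasp point. The pads swing forward as they close: fully open they stand 13 mm farther back than shut.
Start: joints at [-1.236, 0.359, 1.51, -0, 1.272, -0.115], TCP at [0.261, -0.54, 0.236] pointing down, gripper open.
Joint ranges: [-2.97, 2.97], [-1.01, 2.36], [0.21, 2.38], [-0.96, 4.11], [0.2, 2.71], [-2.98, 2.98]. Speed limits (rad/s): [2.39, 2.39, 3.14, 3.14, 3.14, 3.14].

### API

Orientations are given as a unit quaternion [w, x, y, z].
In Python, from station import manip, eyes gives the robot as it stands.
- The arm moves only by the shell command python3 -m handwheel 'ROWS' [FORCE]. ROWS is a JSON object of lists of equal length, an entry for each row: "grip": the gripper command: -1 is shut, 1 is fully open, values between are in proportion; "delta_pos": the shift along the tool's x, y, z in mm, a list of three; "twist": the turn, a rotation vector about the tool's x, y, z in rad, a list of three. A call has 1 to 8 rows; each row is the pose to reach, as a shift and turn from the pose commanded when the call began, along the tool's axes at that moment; what a row does not reach only later rows make up. A row lasts 1/12 s, in which the tool goes at most 41.7 mm and 7.16 degrees, less where a joint would pass 70% of its speed; a pose out of reach is approached as far as the arm can. A call with a gripper value outside its range is refused whole. The fingers move at their own pace and stop on an object; FORCE is the grip in N (left out, the last holds). Time passes only in rows, so rows that repeat a pose let the fingers close. It gives the time, the measured TCP pose, the force, the opening and the grip force at its end, in the units of the state.
- manip.observe(): the state, without advancing time (a new reading comes with each control period).
- eyes.get_image(name): name is "side" or "top"; returns a dict with "frame" (420x560x3 uint8, blue, green, red), "vfov" (degrees; the focal length in pixels is half the picture's height over the tangent of half this angle, whatever the lens; pixels are square), "cx", "cy" (the principal point, pixels), "xyz" and "rotation" of the camera in the world. Camera axes: x right, y down, z forward; pixel columns grow to the right and rows downward; lengths in m; the calibration is good to about 2 mm. A picture is of the moment at which its call begins. There is no depth.
- manip.finish_job(): hands the job in; it is judged then, once.
The state is a dict: "clock": time; "joint_pos": joint angles; "qd": joint speeds; "joint_torque": joint torques, N m; "eef_pos": TCP position; "eef_rot": TCP orientation; "force": force on the tool from outside, world axes, zero at the start; "torque": the same for the moment, N m; "finger_gap": finger opening in m; "finger_force": force on a finger pad.
Only numpy, scipy, OpenCV 4.12 (cv2) and the standard library are available. Lean on these libraries where they do the work, as an engineer would, in place of code of your own. Each camera call takes 0.05 s, during which the arm holds its last target. There are 200 camera calls.

### The job

First slide the tape roll up off the drying stand's spindle and lay it flat in the tray's large empty compartment. Then build the crosswise drying stack: slide the long bar that already lies on the stand's ribs along until it is centred, without lifting it off them, lay the other long bar across the ribs on the other side of the spindle, and lay the two short bars on top across both long bars, one on each side, directly above the ribs; each pair as far apart as the ribs are, and every bar flat, square and centred. Set everything down gently, without dropping it, let go, and leave the other things on the bench alone.

Things in the scene. Friction and masses are not known exactly. Their poses are not given: they have to be found in the camera images.
- stand: Drying stand, fixed: grey plate 160 x 160 x 10 mm with two steel ribs (150 long, 18 wide, tops 28 mm above the bench) along its x axis at y = +52 and -52 mm. In the middle a collar (34 mm across, top at 30 mm) carries an upright spindle 18 mm across, tip 72 mm above the bench. Origin: on the spindle axis at bench height; z up.
- roll: A wound roll of paper tape on a cardboard core, 66 mm outside, 26 mm bore, 25 mm high. At the start it sits on the stand's spindle, resting on the collar. Origin: centre of its underside; z is its axis.
- tray_bay (a point): Centre of the inner floor (4 mm above the bench) of the large empty compartment of the dark grey tray, 120 mm along this point's x axis, 122 mm along y. The tray is fixed, 210 x 130 mm, walls 20 mm high, 4 mm thick; its small compartment, 78 mm long, lies on the -x side of the large one.
- long_a: A long white plastic bar, 170 x 22 x 18 mm, with a row of five dark dots on top. At the start it already lies across the stand's ribs at x = about +53 mm of the stand, but pushed about 30 mm off-centre towards the stand's -y side (the side away from the robot). Origin: centre of its underside; x runs along its length, z up.
- long_b: The other long white bar, the same as long_a but lying on the bench.
- short_a: A short white plastic bar, 140 x 22 x 18 mm, with two dark dots on top near its ends, lying on the bench. Origin: centre of its underside; x runs along its length, z up.
- short_b: The other short white bar, the same as short_a.
- bottle: An amber bottle with a white cap, 54 mm across, 95 mm tall; stands behind the stand and tray. A bystander: leave it alone. Origin: centre of its underside.
- beaker: A clear open beaker, 64 mm across, 75 mm tall. A bystander: leave it alone. Origin: centre of its underside.
- jar: A low closed jar, 52 mm across, 60 mm tall. A bystander: leave it alone. Origin: centre of its underside.
- vial: A small amber vial, 28 mm across, 45 mm tall, standing near the stand and the tray on the robot's side. A bystander: leave it alone. Origin: centre of its underside.
- fitting: A black, white and steel fitting, 32 mm across, 44 mm tall, standing in the tray's small compartment. A bystander: leave it alone. Origin: centre of its underside.
- driver: A screwdriver lying on the bench. A bystander: leave it alone.
- thumb_block: An aluminium block 60 x 50 x 30 mm with a steel stud on top (48 mm tall in all). A bystander: leave it alone. Origin: centre of its underside.

How it is judged:
By the outcome, as a careful person would: the job done as asked, in the order asked, and still so for the second after the job is handed in, with the robot touching nothing.
It also fails if it takes over 72 s, if anything falls off the work surface, if the arm or the gripper's body presses on something with over 40 N, if the wrist force passes 120 N, or if a joint passes its speed limit or range.

## Working session

There is one attempt and no reset: what is moved stays moved. The work goes in short steps, Python scripts to look and compute and a shell command to move; the robot and the scene stay as the last step left them, time stands still between calls to the robot, and variables do not carry over. Pictures are saved under pics/ and viewed, at most 10 in all, crops included, and the job is handed in when it is done.

```bash
ls; mkdir -p pics; python3 - <<'E'
from station import manip, eyes
import cv2
print(manip.observe())
for n in("top","side"):
    d=eyes.get_image(n); cv2.imwrite(f"pics/{n}0.png",d["frame"])
    print({k:v for k,v in d.items() if k!="frame"})
E
```

```text
pics
{'clock': 0.0, 'joint_pos': array([-1.23610351e+00,  3.59512016e-01,  1.51145647e+00,  5.39927802e-06,
        1.27249574e+00, -1.15115653e-01]), 'qd': array([-0.00013983,  0.00019487,  0.0002715 , -0.00017429, -0.00035162,
        0.00090739]), 'joint_torque': array([-4.28851083e-03, -5.27626061e+01, -2.78624135e+01, -4.50822517e-04,
        1.31692647e-02,  2.79651954e-05]), 'eef_pos': array([ 0.26063618, -0.53967493,  0.23494026]), 'eef_rot': array([-9.30437648e-04,  9.74815219e-01,  2.23012135e-01, -9.99685482e-05]), 'force': array([ 0.6476134 ,  0.32794844, -0.10110619]), 'torque': array([0.04821815, 0.00705523, 0.01210577]), 'finger_force': 0.0, 'finger_gap': 0.0857442615506781}
{'vfov': 55.14437892689703, 'cx': 280.25729826294423, 'cy': 205.76030962621488, 'xyz': array([0.39843898, 0.00319668, 1.01920901]), 'rotation': array([ 0.05748114, -0.70126606,  0.70916085, -0.04486341])}
{'vfov': 53.70739054592864, 'cx': 279.21332405253804, 'cy': 207.78278450175128, 'xyz': array([0.07891576, 0.92659867, 0.72934252]), 'rotation': array([ 0.10836181, -0.18852768,  0.85770501, -0.46589392])}
```

View pics/top0.png

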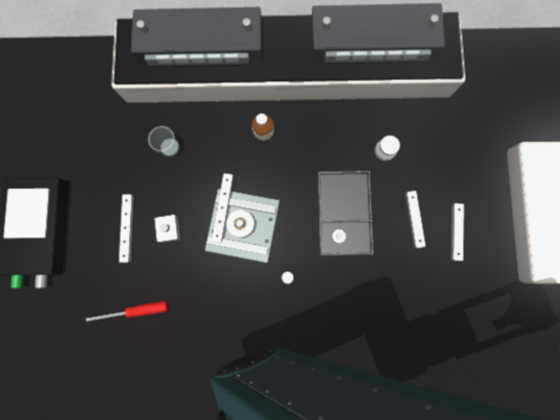

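View pics/side0.png

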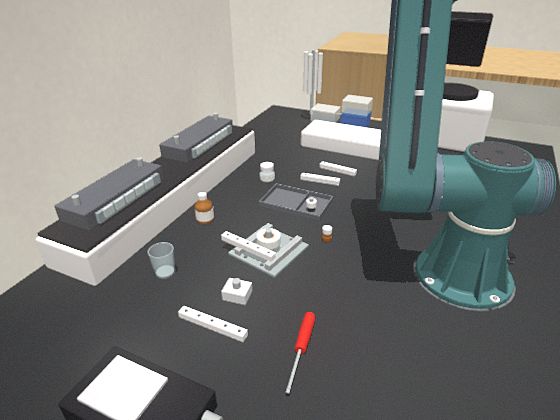

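The top view (up is world +x, left is +y) shows long_b at (125,228), the stand at (243,226) with the roll at (240,223), and long_a at (223,208). The short bars are at (416,219) and (458,232), the tray bay is at (345,195), and the vial is at (288,278). The side view agrees. Next I'll measure these positions.

```bash
cat > h.py <<'E'
import numpy as np, cv2
from scipy.spatial.transform import Rotation as R
from station import manip, eyes
class Cam:
    def __init__(s,n):
        d=eyes.get_image(n); s.im=d["frame"]; s.g=cv2.cvtColor(s.im,cv2.COLOR_BGR2GRAY)
        s.f=s.im.shape[0]/2/np.tan(np.radians(d["vfov"])/2); s.c=np.array([d["cx"],d["cy"]])
        q=d["rotation"]; s.R=R.from_quat([q[1],q[2],q[3],q[0]]).as_matrix(); s.t=d["xyz"]
    def ray(s,p):
        p=np.atleast_2d(p).astype(float); v=np.c_[(p-s.c)/s.f,np.ones(len(p))]@s.R.T
        return v
    def at(s,p,z):
        v=s.ray(p); return s.t+v*((z-s.t[2])/v[:,2])[:,None]
    def px(s,P):
        q=(np.atleast_2d(P)-s.t)@s.R; return q[:,:2]/q[:,2:]*s.f+s.c
def blobs(g,lo,hi,amin,amax,roi=None):
    m=((g>=lo)&(g<=hi)).astype(np.uint8)
    if roi is not None:
        k=np.zeros_like(m); x0,y0,x1,y1=roi; k[y0:y1,x0:x1]=1; m&=k
    n,l,st,ce=cv2.connectedComponentsWithStats(m,connectivity=8)
    out=[]
    for i in range(1,n):
        if amin<=st[i,4]<=amax:
            c=cv2.findContours((l==i).astype(np.uint8),cv2.RETR_EXTERNAL,cv2.CHAIN_APPROX_NONE)[0][0]
            out.append((ce[i],st[i],cv2.minAreaRect(c)))
    return out
def two(c1,p1,c2,p2):
    v1=c1.ray(p1)[0];v2=c2.ray(p2)[0]
    A=np.c_[v1,-v2]; k=np.linalg.lstsq(A,c2.t-c1.t,rcond=None)[0]
    a=c1.t+v1*k[0];b=c2.t+v2*k[1]; return (a+b)/2,np.linalg.norm(a-b)
E
python3 - <<'E'
from h import *
np.set_printoptions(precision=4,suppress=True)
c=Cam("top")
for b in blobs(c.g,170,255,40,2500,(80,110,500,300)):
    r=b[2]; box=cv2.boxPoints(r); P=c.at(box,0.018)[:,:2]
    e=[np.linalg.norm(P[i]-P[i-1])*1e3 for i in range(4)]
    print(b[0].round(1),b[1][4],"xy",c.at(b[0],0.018)[0,:2],np.round(e[:2],0),"ang",round(r[2],1))
cr=c.im[160:300,90:310]; cv2.imwrite("pics/topcrop.png",np.hstack([cv2.resize(c.im[165:290,190:310],None,fx=4,fy=4,interpolation=2)]))
s=Cam("side"); cv2.imwrite("pics/sidecrop.png",cv2.resize(s.im[180:280,170:340],None,fx=4,fy=4,interpolation=2))
E
```

```text
[261.1 118.5] 88 xy [0.7746 0.068 ] [24. 26.] ang 90.0
[389.4 144.6] 288 xy [ 0.6993 -0.2607] [47. 49.] ang 45.0
[415.6 218.9] 516 xy [ 0.5073 -0.3162] [140.  23.] ang 80.5
[124.8 228.2] 592 xy [0.4925 0.4119] [ 23. 167.] ang 2.8
[458.1 231.4] 520 xy [ 0.4751 -0.4188] [ 22. 141.] ang 1.2
[165.4 228.1] 481 xy [0.4917 0.3092] [63. 52.] ang 83.7
[338.6 235.6] 158 xy [ 0.4678 -0.1238] [32. 32.] ang 90.0
[287.1 277.2] 101 xy [0.3674 0.0053] [26. 24.] ang 45.0
```

View pics/topcrop.png

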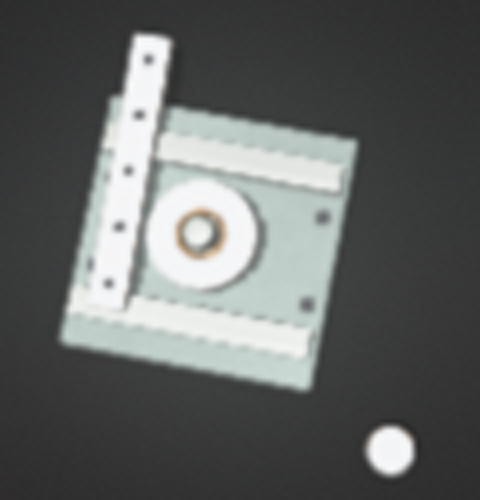

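View pics/sidecrop.png

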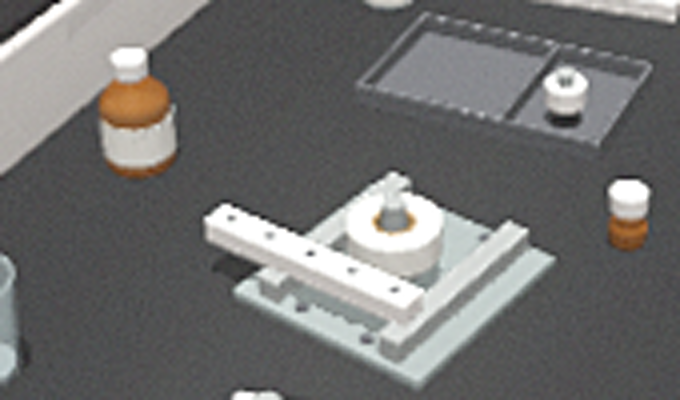

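The top crop shows the plate corners at about (218,189), (279,200), (267,262) and (205,251). It also shows the roll concentric with the spindle, long_a's dots and both ribs. The side crop confirms long_a sits on the ribs with its far end overhanging.

```bash
cat > meas.py <<'E'
from h import *
np.set_printoptions(precision=4,suppress=True)
def dots(c,roi,U=6,lo=150):
    "dark dots in bright bar inside roi, subpixel: list of px"
    x0,y0,x1,y1=roi; g=cv2.resize(c.g[y0:y1,x0:x1],None,fx=U,fy=U,interpolation=cv2.INTER_CUBIC)
    k=cv2.morphologyEx(g,cv2.MORPH_BLACKHAT,cv2.getStructuringElement(cv2.MORPH_ELLIPSE,(5*U,5*U)))
    m=(k>35).astype(np.uint8); n,l,st,ce=cv2.connectedComponentsWithStats(m)
    out=[]
    for i in range(1,n):
        if 0.8*U*U<st[i,4]<12*U*U and max(st[i,2:4])<5*U:
            ys,xs=np.where(l==i); w=k[ys,xs].astype(float)
            out.append([((xs*w).sum()/w.sum()+.5)/U-.5+x0,((ys*w).sum()/w.sum()+.5)/U-.5+y0])
    return np.array(out)
def bar(c,roi,z):
    """bar centre & yaw from bright mask at z top"""
    x0,y0,x1,y1=roi;U=4; g=cv2.resize(c.g[y0:y1,x0:x1],None,fx=U,fy=U,interpolation=cv2.INTER_CUBIC)
    m=(g>150).astype(np.uint8); cs=cv2.findContours(m,cv2.RETR_EXTERNAL,cv2.CHAIN_APPROX_NONE)[0]
    p=(max(cs,key=cv2.contourArea)[:,0]+.5)/U-.5+[x0,y0]
    P=c.at(p,z)[:,:2]; r=cv2.minAreaRect((P*1000).astype(np.float32))
    b=cv2.boxPoints(r); e=[b[1]-b[0],b[2]-b[1]]; e=max(e,key=np.linalg.norm)
    return np.array(r[0])/1000,sorted(r[1]),np.degrees(np.arctan2(e[1],e[0]))%180
E
python3 - <<'E'
from meas import *
c=Cam("top"); s=Cam("side")
for n,roi in (("long_b",(110,185,142,270)),("short1",(400,183,432,255)),("short2",(444,195,474,268))):
    print(n,bar(c,roi,.018)); print(c.at(dots(c,roi),.018)[:,:2].tolist())
d=dots(c,(205,168,240,245)); print("long_a dots",d.round(1).tolist(),c.at(d,.046)[:,:2].tolist())
# plate: greenish
U=4
def platem(c,roi):
    x0,y0,x1,y1=roi; b=cv2.resize(c.im[y0:y1,x0:x1],None,fx=U,fy=U,interpolation=2).astype(int)
    return b
b=platem(c,(195,170,295,275)); 
for q in [(230,242),(250,240),(270,215),(260,205),(246,206),(240,222),(223,200),(236,246)]: print(q,c.im[q[1],q[0]])
g=b.max(2); 
m=((g>85)).astype(np.uint8); n,l,st,ce=cv2.connectedComponentsWithStats(m); i=1+np.argmax(st[1:,4])
ys,xs=np.where(l==i); p=(np.c_[xs,ys]+.5)/U-.5+[195,170]
P=c.at(p,.010)[:,:2]*1000
# edges w/out bar: rotate and robust extents
cp=np.array([[218,189.25],[279.25,200],[267.5,262.5],[205,250.75]]); CP=c.at(cp,.010)[:,:2]; print("corners",CP.tolist(),CP.mean(0))
best=None
for a in np.radians(np.arange(-20,0,.25)):   # angular refine by sharpest extents
    pass
h=cv2.minAreaRect(CP.astype(np.float32)*1000); print(h)
# roll
r=blobs(c.g,150,255,200,3000,(225,205,256,240)); print([ (x[0],x[1][4],x[2]) for x in r])
E
```

```text
long_b (array([0.4941, 0.4113]), [25.200773239135742, 170.93125915527344], np.float32(179.77284))
[[0.5644491468526518, 0.4120570668640887], [0.5296619178036065, 0.4117441323413521], [0.49463628791940517, 0.4122932960820058], [0.4597885417187568, 0.41230582264818355], [0.42455922360272286, 0.4122113571098482]]
short1 (array([ 0.5082, -0.3163]), [25.13422203063965, 142.18626403808594], np.float32(6.1785))
[[0.5629658885339643, -0.3112712116070249], [0.45383331166776897, -0.3230418869085393]]
short2 (array([ 0.4753, -0.4188]), [24.561355590820312, 141.6873321533203], np.float32(174.74435))
[[0.5305719239046094, -0.4246518459266036], [0.42095987313914535, -0.41492290455946473]]
long_a dots [[226.6, 179.4], [224.3, 193.3], [234.5, 206.0], [221.6, 207.2], [238.6, 206.8], [219.4, 221.2], [212.0, 230.6], [216.7, 235.4], [209.3, 244.0]] [[0.6081344087562146, 0.15202504228248012], [0.5733406010527103, 0.1574072927479388], [0.5414650478388137, 0.13216881439275638], [0.5387595956734577, 0.16369296302750108], [0.5393441390688614, 0.12193930954691076], [0.5042958568329027, 0.16881400360909835], [0.48153834896821773, 0.18653897651959955], [0.4697465126688851, 0.17490073558336133], [0.44909416754649756, 0.19247984232886636]]
(230, 242) [235 239 236]
(250, 240) [203 208 194]
(270, 215) [198 202 187]
(260, 205) [225 230 226]
(246, 206) [229 233 230]
(240, 222) [235 239 236]
(223, 200) [246 245 244]
(236, 246) [236 240 237]
corners [[0.5904834528861198, 0.17944729365527398], [0.5606130698647053, 0.02294073527996826], [0.4036028944161093, 0.05365657904185752], [0.43429639708681744, 0.21013633714436547]] [0.4972 0.1165]
((497.41558837890625, 116.54621887207031), (159.4615936279297, 159.9864501953125), 78.93104553222656)
[(array([240.1172, 222.1111]), np.int32(981), ((240.0, 222.0), (34.0, 30.0), 90.0))]
```

```bash
cat >> meas.py <<'E'
def edge(c,p0,p1,n=25,trim=.1,half=5):
    "subpixel edge points near px segment p0-p1 (max gradient centroid), returns px points"
    p0=np.array(p0,float);p1=np.array(p1,float);d=(p1-p0)/np.linalg.norm(p1-p0);nn=np.array([-d[1],d[0]])
    o=[]; t=np.arange(-half,half+.01,.25)
    for u in np.linspace(trim,1-trim,n):
        q=p0+u*(p1-p0)+t[:,None]*nn
        v=cv2.remap(c.g.astype(np.float32),q[:,0].astype(np.float32)[None],q[:,1].astype(np.float32)[None],cv2.INTER_LINEAR)[0]
        w=np.abs(np.gradient(v)); i=np.argmax(w); s=slice(max(0,i-5),i+6); o.append(p0+u*(p1-p0)+nn*(w[s]*t[s]).sum()/w[s].sum())
    return np.array(o)
def fit(P):
    v=cv2.fitLine(P.astype(np.float32),cv2.DIST_HUBER,0,1e-4,1e-4).ravel(); return v[2:],v[:2]
E
python3 - <<'E'
from meas import *
c=Cam("top")
A,B,C,D=[np.array(x) for x in((218,189.25),(279.25,200),(267.5,262.5),(205,250.75))]
Z=.010; L={}
for n,(p,q) in dict(far=(A+(B-A)*.28,B),right=(B,C),near=(C,D),left=(D,A)).items():
    P=c.at(edge(c,p,q),Z)[:,:2]; o,v=fit(P); L[n]=(o,v); r=(P-o)@[-v[1],v[0]]
    print(n,o,np.degrees(np.arctan2(v[1],v[0]))%180,"rms mm",np.sqrt(np.mean(r**2))*1e3)
def X(a,b):
    (o,v),(p,w)=L[a],L[b]; k=np.linalg.solve(np.c_[v,-w],p-o); return o+k[0]*v
K=np.array([X("far","left"),X("far","right"),X("near","right"),X("near","left")]); print(K.tolist(),"centre",K.mean(0))
print([np.linalg.norm(K[i]-K[i-1]) for i in range(4)])
# roll outer circle at .055
g=cv2.resize(c.g[200:250,220:265],None,fx=8,fy=8,interpolation=2)
print("spindle tip guess",c.at([239.5,223.2],.072))
th=np.linspace(0,2*np.pi,60,endpoint=False); O=[]
for a in th:
    e=[np.cos(a),np.sin(a)]; O.append(edge(c,np.array([240,223])+np.array(e)*14+np.array([-e[1],e[0]])*.1,np.array([240,223])+np.array(e)*14-np.array([-e[1],e[0]])*.1,n=1,half=3)[0])
E=cv2.fitEllipse(np.array(O,np.float32)); print(E,"roll",c.at(E[0],.055))
# tray
for a,t in (("tray",70),("tray",45)):
    m=blobs(c.g,t-15,140,800,9000,(305,160,385,270)); print([(x[1][4],x[2],c.at(cv2.boxPoints(x[2]),.02)[:,:2].tolist()) for x in m])
print("px", [int(c.g[195,x]) for x in range(312,380,4)], [int(c.g[y,345]) for y in range(165,262,4)])
E
```

```text
far [0.5721 0.0789] 78.358345 rms mm 0.4309956074217171
right [0.4759 0.0407] 168.73471 rms mm 0.3837985768848746
near [0.4227 0.1483] 78.66996 rms mm 0.2537306564707439
left [0.5059 0.198 ] 168.73178 rms mm 0.40224563694458065
[[0.593100368976593, 0.18066266179084778], [0.5607734322547913, 0.0237572081387043], [0.4040187895298004, 0.05498110502958298], [0.4354928731918335, 0.21206489205360413]] centre [0.4983 0.1179]
[np.float32(0.16070539), np.float32(0.16020098), np.float32(0.15983413), np.float32(0.1602059)]
spindle tip guess [[0.4962 0.1165 0.072 ]]
((239.1584930419922, 222.3123016357422), (28.494239807128906, 28.931074142456055), 68.05378723144531) roll [[0.5001 0.1194 0.055 ]]
[(np.int32(4229), ((345.0154113769531, 212.75479125976562), (85.7780532836914, 55.2537956237793), 88.83085632324219), [[0.6338115294620712, -0.07263329748161963], [0.6347438982050883, -0.212449936092056], [0.4190343624228937, -0.20755457498786622], [0.41767066590376806, -0.07200027364217558]])]
[(np.int32(8354), ((344.4999694824219, 214.49996948242188), (108.99998474121094, 78.99998474121094), 90.0), [[0.6614781415218647, -0.04392256531864401], [0.6585189004103559, -0.2444479384708755], [0.38499626036323265, -0.23161689599471547], [0.3868547270581345, -0.0387829258096804]])]
px [51, 50, 113, 129, 129, 129, 127, 127, 127, 125, 125, 124, 123, 122, 78, 51, 52] [47, 46, 81, 122, 121, 123, 124, 125, 127, 128, 130, 130, 132, 132, 102, 135, 134, 180, 211, 138, 138, 138, 127, 50, 48]
```

```bash
cat > go.py <<'E'
import sys; from h import *
SC=np.array([.4983,.1179]); SY=np.radians(78.6)
def st(x,y): # stand mm -> world
    return SC+np.array([np.cos(SY)*x-np.sin(SY)*y,np.sin(SY)*x+np.cos(SY)*y])/1000
def calc(x,y,z,phi):
    o=manip.observe(); q=o["eef_rot"]; Rc=R.from_quat([q[1],q[2],q[3],q[0]]).as_matrix(); p=np.radians(phi)
    Rt=np.array([[np.cos(p),np.sin(p),0],[np.sin(p),-np.cos(p),0],[0,0,-1]])
    d=Rc.T@(np.array([x,y,z])-o["eef_pos"])*1000
    print("t",round(o["clock"],2),"at",np.round(o["eef_pos"]*1e3,1),"j6",round(o["joint_pos"][5],2),"delta",np.round(d,1),"twist",np.round(R.from_matrix(Rc.T@Rt).as_rotvec(),4),"F",np.round(o["force"],1),"gap",round(o["finger_gap"]*1e3,1))
if __name__=="__main__":
    a=sys.argv[1:]; v=[float(t) for t in a[1:]]
    if a[0]=="s": w=st(v[0],v[1]); calc(w[0],w[1],v[2]/1000,v[3]) # stand mm
    else: calc(v[0]/1000,v[1]/1000,v[2]/1000,v[3])
E
python3 go.py s 0 0 120 78.6
```

```text
t 0.35 at [ 260.8 -540.2  235.6] j6 -0.12 delta [ 500.  -489.3  115.9] twist [-5.000e-04 -3.000e-04 -9.221e-01] F [ 0.2 -0.2  0.3] gap 85.5
```

```bash
python3 -m handwheel '{"grip":[1,1,1,1,1,1,1,1],"delta_pos":[[230,-225,20],[230,-225,20],[230,-225,20],[230,-225,20],[230,-225,20],[230,-225,20],[230,-225,20],[230,-225,20]],"twist":[[0,0,-0.9],[0,0,-0.9],[0,0,-0.9],[0,0,-0.9],[0,0,-0.9],[0,0,-0.9],[0,0,-0.9],[0,0,-0.9]]}' 20; python3 go.py s 0 0 120 78.6
```

```text
clock: 1.02
eef_pos: [0.3702, -0.2345, 0.2157]
eef_rot: [-0.0, 0.779, 0.628, 0.0]
force: [0.1, -0.7, 0.2]
finger_gap: 0.0859
finger_force: 0.0
t 1.02 at [ 370.2 -234.5  215.7] j6 -0.51 delta [371.5  50.3  96.1] twist [-0.0002 -0.0011 -0.0151] F [ 0.1 -0.7  0.2] gap 85.9
```

```bash
python3 -m handwheel '{"grip":[1,1,1,1,1,1,1,1],"delta_pos":[[310,42,50],[310,42,50],[310,42,50],[310,42,50],[310,42,50],[310,42,50],[310,42,50],[310,42,50]],"twist":[[0,0,-0.015],[0,0,-0.015],[0,0,-0.015],[0,0,-0.015],[0,0,-0.015],[0,0,-0.015],[0,0,-0.015],[0,0,-0.015]]}' 20; python3 -m handwheel '{"grip":[1,1,1,1],"delta_pos":[[61,9,10],[61,9,30],[61,9,30],[61,9,30]],"twist":[[0,0,0],[0,0,0],[0,0,0],[0,0,0]]}'; python3 go.py s 0 0 53 78.6; python3 - <<'E'
from h import *
c=Cam("top");s=Cam("side")
a=cv2.resize(c.im[150:290,170:330],(400,350));b=cv2.resize(s.im[120:285,170:350],(400,350),)
cv2.imwrite("pics/a1.png",np.hstack([a,b]))
E
```

```text
clock: 1.68
eef_pos: [0.48, 0.0591, 0.1655]
eef_rot: [-0.0, 0.776, 0.631, 0.001]
force: [0.0, -0.2, 0.7]
finger_gap: 0.0854
finger_force: 0.0
clock: 2.02
eef_pos: [0.4996, 0.1144, 0.1347]
eef_rot: [-0.001, 0.775, 0.632, -0.001]
force: [-0.8, -0.1, 0.3]
finger_gap: 0.0857
finger_force: 0.0
t 2.02 at [499.6 114.4 134.7] j6 0.29 delta [ 3.2 -1.7 81.7] twist [-0.0025  0.0008 -0.0043] F [-0.8 -0.1  0.3] gap 85.7
```

View pics/a1.png

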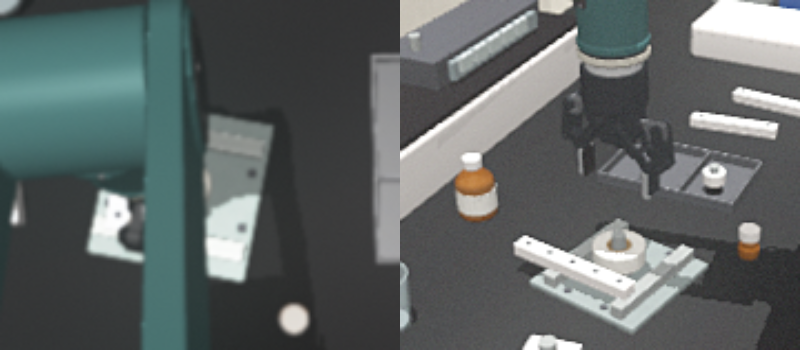

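The top view is hidden by the arm. The side view shows the open jaws straddling the roll along the rib-to-rib direction. I'll descend and grip.

```bash
python3 -m handwheel '{"grip":[1,1,1,1,1],"delta_pos":[[3,-2,40],[3,-2,70],[3,-2,84],[3,-2,84],[3,-2,84]],"twist":[[0,0,-0.004],[0,0,-0.004],[0,0,-0.004],[0,0,-0.004],[0,0,-0.004]]}' 20;python3 go.py s 0 0 51 78.6;  python3 -m handwheel '{"grip":[0.5,0.3,0.2,0.2,0.2,0.2,0.2,0.2],"delta_pos":[[0,0,0],[0,0,0],[0,0,0],[0,0,0],[0,0,0],[0,0,0],[0,0,0],[0,0,0]],"twist":[[0,0,0],[0,0,0],[0,0,0],[0,0,0],[0,0,0],[0,0,0],[0,0,0],[0,0,0]]}' 30; python3 go.py s 0 0 51 78.6
```

```text
clock: 2.53
eef_pos: [0.4989, 0.1158, 0.0522]
eef_rot: [-0.0, 0.775, 0.632, -0.0]
force: [-0.5, -0.8, 0.1]
finger_gap: 0.0857
finger_force: 0.0
t 2.53 at [498.9 115.8  52.2] j6 0.3 delta [ 2.  -1.   1.2] twist [-0.0007  0.0003 -0.0045] F [-0.5 -0.8  0.1] gap 85.7
clock: 3.2
eef_pos: [0.5032, 0.1168, 0.0554]
eef_rot: [0.003, 0.775, 0.632, 0.004]
force: [1.5, -2.8, 16.9]
finger_gap: 0.0516
finger_force: 11.8
t 3.2 at [503.2 116.8  55.4] j6 0.3 delta [ 0.1 -5.1  4.4] twist [ 0.0085 -0.0021 -0.0028] F [ 1.5 -2.8 16.9] gap 51.6
```

```bash
python3 - <<'E'
from h import *
s=Cam("side")
cv2.imwrite("pics/a2.png",cv2.resize(s.im[170:290,190:350],(800,600),interpolation=2))
E
```

```text
(no output)
```

View pics/a2.png

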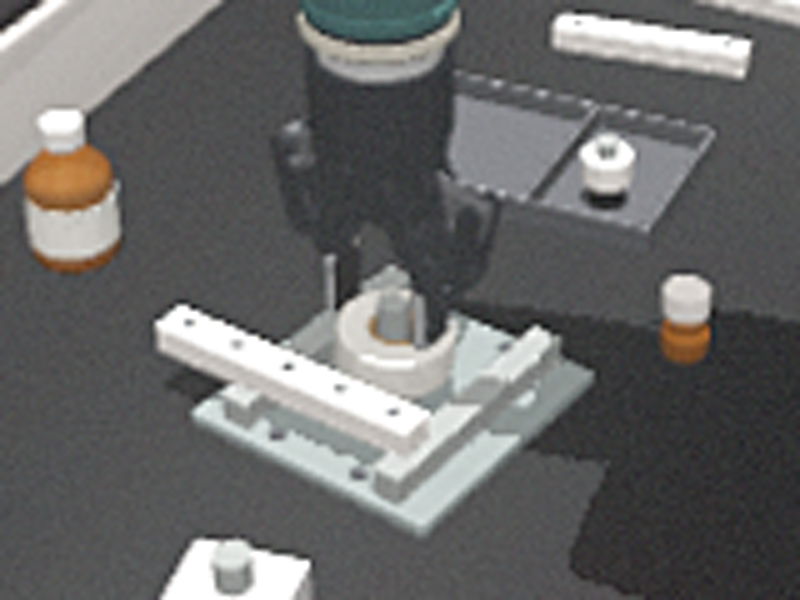

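The near finger stands on top of the roll at about (420,345), while the far finger at (330,310) is outside it. The grasp was too high or off-centre. I'll locate the finger tips by ray casting, then release.

```bash
python3 - <<'E'
from h import *; from go import st,SC,SY
np.set_printoptions(precision=1,suppress=True)
s=Cam("side"); xh=np.array([np.cos(SY),np.sin(SY),0]); yh=np.array([-np.sin(SY),np.cos(SY),0]);o=np.r_[SC,0]
def onplane(p,x): # stand x=const mm
    v=s.ray(p)[0]; k=(x/1000+(o-s.t)@xh)/(v@xh); P=s.t+k*v-o; return np.array([P@xh,P@yh,P[2]])*1000
cr=lambda a,b:(190+(a+.5)/5-.5,170+(b+.5)/5-.5)
for n,p,x in(("near tip",(420,347),11),("near tip left edge",(415,345),11),("far low",(330,312),11),("spindle top",(393,275),0),("roll near edge",(455,345),0),("roll far edge",(333,330),0)): print(n,onplane(cr(*p),x))
for p in((190,322),(288,366),(393,412)): P=s.at(cr(*p),.046)[0]-o; print("dot in stand",np.array([P@xh,P@yh])*1000)
E
python3 -m handwheel '{"grip":[0.5,1,1,1,1,1],"delta_pos":[[0,0,-2],[2,-1,-4],[2,-1,-4],[2,-1,-4],[2,-1,-4],[2,-1,-4]],"twist":[[0,0,0],[0,0,0],[0,0,0],[0,0,0],[0,0,0],[0,0,0]]}'; python3 go.py s 0 0 46 78.6
```

```text
near tip [11.  26.4 58.4]
near tip left edge [11.  23.  58.2]
far low [ 11.  -35.8  54.9]
spindle top [ 0.   0.6 88.5]
roll near edge [ 0.  41.5 59.7]
roll far edge [  0.  -43.8  32.5]
dot in stand [  54.4 -101. ]
dot in stand [ 53.  -31.1]
dot in stand [50.9 38.7]
clock: 3.8
eef_pos: [0.4982, 0.119, 0.0557]
eef_rot: [-0.0, 0.775, 0.632, -0.0]
force: [0.3, -0.1, 0.0]
finger_gap: 0.0854
finger_force: 0.0
t 3.8 at [498.2 119.   55.7] j6 0.3 delta [-1.1  0.4  9.7] twist [-0.0005  0.     -0.0029] F [ 0.3 -0.1  0. ] gap 85.4
```

```bash
python3 - <<'E'
from h import *
s=Cam("side")
cv2.imwrite("pics/a3.png",cv2.resize(s.im[190:280,220:340],(800,600),interpolation=2))
E
```

```text
(no output)
```

View pics/a3.png

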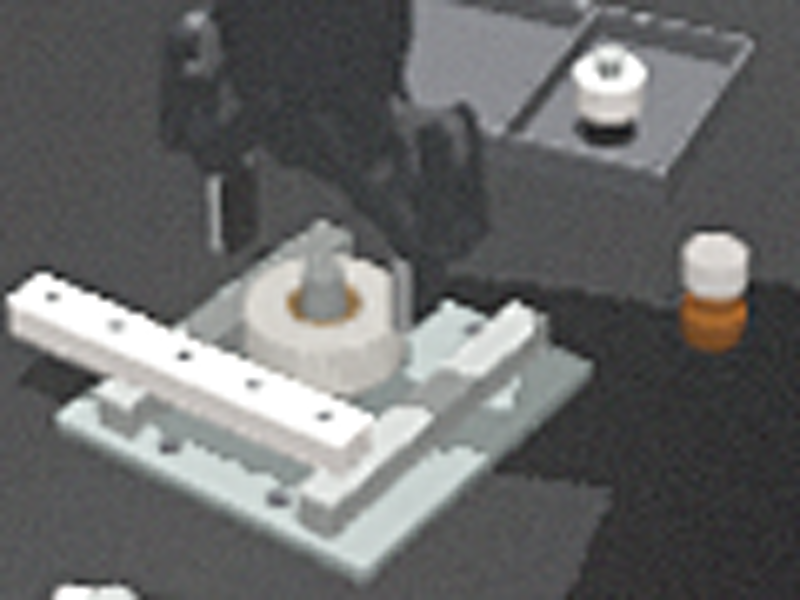

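The roll sits flat on the collar. The open fingers end at about (220,250), far, and (403,330), near, in this crop. I'll convert these to heights.

```bash
python3 - <<'E'
from h import *; from go import st,SC,SY
np.set_printoptions(precision=1,suppress=True)
s=Cam("side"); xh=np.array([np.cos(SY),np.sin(SY),0]); yh=np.array([-np.sin(SY),np.cos(SY),0]);o=np.r_[SC,0]
def onplane(p,x):
    v=s.ray(p)[0]; k=(x/1000+(o-s.t)@xh)/(v@xh); P=s.t+k*v-o; return np.array([P@xh,P@yh,P[2]])*1000
cr=lambda a,b:(220+a/6.667,190+b/6.667)
for p in((215,252),(245,250),(403,332),(323,238),(323,318)):
  for x in (-11,0,11): print(p,onplane(cr(*p),x))
E
```

```text
(215, 252) [-11.  -66.7  43.4]
(215, 252) [  0.  -57.   53.9]
(215, 252) [ 11.  -47.2  64.4]
(245, 250) [-11.  -49.8  51.5]
(245, 250) [  0.  -40.3  61.9]
(245, 250) [ 11.  -30.9  72.2]
(403, 332) [-11.   32.8  45. ]
(403, 332) [ 0.  41.  55.4]
(403, 332) [11.  49.2 65.9]
(323, 238) [-11.   -7.5  75.2]
(323, 238) [ 0.   1.3 85.2]
(323, 238) [11.  10.1 95.2]
(323, 318) [-11.   -8.8  33.8]
(323, 318) [-0.   0.  44.4]
(323, 318) [11.   8.9 55. ]
```

```bash
python3 - <<'E'
from h import *; from go import st
np.set_printoptions(precision=1,suppress=True)
s=Cam("side")
for q in((0,0,72),(0,0,55),(-75,-52,28),(75,52,28),(-75,52,28),(0,33,55),(0,-33,55),(33,0,55),(80,80,10),(11,43,41),(11,-43,41),(-11,43,41),(11,43,55),(11,-43,55)):
    w=st(q[0],q[1]); p=s.px([w[0],w[1],q[2]/1000])[0]; print(q,"crop",(p-[220,190])*6.667)
E
```

```text
(0, 0, 72) crop [321.3 263.5]
(0, 0, 55) crop [322.3 297.2]
(-75, -52, 28) crop [334.7 223.2]
(75, 52, 28) crop [311.5 494.4]
(-75, 52, 28) crop [529.7 305.5]
(0, 33, 55) crop [387.  325.8]
(0, -33, 55) crop [259.4 269.5]
(33, 0, 55) crop [271.8 337.1]
(80, 80, 10) crop [362.2 565.3]
(11, 43, 41) crop [391.1 376. ]
(11, -43, 41) crop [225.4 301.1]
(-11, 43, 41) crop [423.3 348.7]
(11, 43, 55) crop [390.7 348.2]
(11, -43, 55) crop [223.9 273.9]
```

By ray casting, and by the earlier contact on the roll's top, the tips are only about 5 mm ahead of the reported TCP when shut and about 8 mm behind it when open. That is roughly 20 mm shorter than stated, so I'll use tip heights measured this way. Next I descend carefully while watching force.

```bash
python3 -m handwheel '{"grip":[1,1,1,1,1],"delta_pos":[[-1,0,8],[-1,0,15],[-1,0,20],[-1,0,20],[-1,0,20]],"twist":[[0,0,-0.003],[0,0,-0.003],[0,0,-0.003],[0,0,-0.003],[0,0,-0.003]]}' 20;python3 go.py s 0 0 32 78.6; python3 -m handwheel '{"grip":[0.8,0.7,0.65,0.6,0.6],"delta_pos":[[0,0,2],[0,0,4],[0,0,4],[0,0,4],[0,0,4]],"twist":[[0,0,0],[0,0,0],[0,0,0],[0,0,0],[0,0,0]]}' 30; python3 -m handwheel '{"grip":[0.5,0.4,0.3,0.3,0.3],"delta_pos":[[0,0,0],[0,0,0],[0,0,0],[0,0,0],[0,0,0]],"twist":[[0,0,0],[0,0,0],[0,0,0],[0,0,0],[0,0,0]]}' 30; python3 go.py s 0 0 32 78.6
```

```text
clock: 4.37
eef_pos: [0.4976, 0.1179, 0.0351]
eef_rot: [-0.001, 0.774, 0.633, -0.001]
force: [-0.6, 1.1, 0.2]
finger_gap: 0.0855
finger_force: 0.0
t 4.37 at [497.6 117.9  35.1] j6 0.3 delta [0.1 0.7 3.1] twist [-0.0017  0.0004 -0.0001] F [-0.6  1.1  0.2] gap 85.5
clock: 4.78
eef_pos: [0.4983, 0.118, 0.0319]
eef_rot: [0.0, 0.774, 0.633, 0.0]
force: [-0.9, 0.1, -0.0]
finger_gap: 0.0679
finger_force: 0.0
clock: 5.2
eef_pos: [0.4983, 0.118, 0.0324]
eef_rot: [0.0, 0.774, 0.633, 0.0]
force: [-1.9, 0.7, 5.8]
finger_gap: 0.0653
finger_force: 32.2
t 5.2 at [498.3 118.   32.4] j6 0.3 delta [-0.1 -0.   0.4] twist [ 0.0004 -0.0002  0.0001] F [-1.9  0.7  5.8] gap 65.3
```

Roll gripped (65.3 mm gap). I'll lift it straight up and carry it over.

```bash
python3 -m handwheel '{"grip":[0.3,0.3,0.3,0.3,0.3,0.3],"delta_pos":[[0,0,-10],[0,0,-30],[0,0,-55],[0,0,-75],[0,0,-75],[0,0,-75]],"twist":[[0,0,0],[0,0,0],[0,0,0],[0,0,0],[0,0,0],[0,0,0]]}' 30; python3 go.py w 567 -142 40 89.3
```

```text
clock: 5.7
eef_pos: [0.4993, 0.1181, 0.1082]
eef_rot: [0.001, 0.774, 0.633, 0.001]
force: [0.4, -0.4, -0.9]
finger_gap: 0.0656
finger_force: 33.9
t 5.7 at [499.3 118.1 108.2] j6 0.3 delta [-241.7  117.6   68.3] twist [ 0.0032 -0.0007 -0.1867] F [ 0.4 -0.4 -0.9] gap 65.6
```

```bash
python3 -m handwheel '{"grip":[0.3,0.3,0.3,0.3,0.3,0.3,0.3,0.3],"delta_pos":[[-30,15,0],[-60,29,0],[-95,46,0],[-130,63,0],[-165,80,0],[-200,97,0],[-225,110,10],[-242,118,20]],"twist":[[0,0,-0.03],[0,0,-0.06],[0,0,-0.09],[0,0,-0.12],[0,0,-0.15],[0,0,-0.187],[0,0,-0.187],[0,0,-0.187]]}' 30; python3 -m handwheel '{"grip":[0.3,0.3,0.3,0.3],"delta_pos":[[0,0,20],[0,0,40],[0,0,50],[0,0,50]],"twist":[[0,0,0],[0,0,0],[0,0,0],[0,0,0]]}'; python3 go.py w 567 -142 7.5 89.3
```

```text
clock: 6.37
eef_pos: [0.5669, -0.146, 0.0859]
eef_rot: [0.001, 0.712, 0.702, 0.0]
force: [1.2, 0.7, -1.1]
finger_gap: 0.0657
finger_force: 33.9
clock: 6.7
eef_pos: [0.5631, -0.1416, 0.0335]
eef_rot: [-0.003, 0.711, 0.703, -0.001]
force: [0.1, 0.4, -1.5]
finger_gap: 0.0657
finger_force: 33.8
t 6.7 at [ 563.1 -141.6   33.5] j6 -0.35 delta [-0.5  4.1 25.9] twist [-0.0065 -0.0025 -0.    ] F [ 0.1  0.4 -1.5] gap 65.7
```

```bash
python3 -m handwheel '{"grip":[0.3,0.3,0.3,0.3,0.3],"delta_pos":[[0,4,10],[0,4,18],[0,4,25],[0,4,25],[0,4,25]],"twist":[[0,0,0],[0,0,0],[0,0,0],[0,0,0],[0,0,0]]}'; python3 go.py w 567 -142 6.4 89.3; python3 -m handwheel '{"grip":[0.3,0.3,0.3,0.3],"delta_pos":[[0,0,0.5],[0,0,1],[0,0,1.5],[0,0,1.5]],"twist":[[0,0,0],[0,0,0],[0,0,0],[0,0,0]]}'; python3 go.py w 567 -142 6.4 89.3
```

```text
clock: 7.12
eef_pos: [0.5699, -0.1423, 0.0116]
eef_rot: [-0.0, 0.711, 0.703, -0.0]
force: [-1.1, -0.2, -0.0]
finger_gap: 0.0657
finger_force: 33.9
t 7.12 at [ 569.9 -142.3   11.6] j6 -0.35 delta [ 0.3 -2.9  5.2] twist [-0.0006 -0.0003  0.0006] F [-1.1 -0.2 -0. ] gap 65.7
clock: 7.45
eef_pos: [0.5702, -0.1427, 0.0106]
eef_rot: [0.0, 0.711, 0.703, 0.0]
force: [0.2, 0.9, -0.6]
finger_gap: 0.0656
finger_force: 33.9
t 7.45 at [ 570.2 -142.7   10.6] j6 -0.35 delta [ 0.6 -3.2  4.2] twist [0.0005 0.0001 0.0002] F [ 0.2  0.9 -0.6] gap 65.6
```

```bash
python3 -m handwheel '{"grip":[0.3,0.3,0.3,0.3,0.3],"delta_pos":[[0,0,1],[0,0,2],[0,0,3],[0,0,3.5],[0,0,3.5]],"twist":[[0,0,0],[0,0,0],[0,0,0],[0,0,0],[0,0,0]]}'; python3 -m handwheel '{"grip":[0.3,0.3,0.3,0.3],"delta_pos":[[0,0,0.5],[0,0,1],[0,0,1],[0,0,1]],"twist":[[0,0,0],[0,0,0],[0,0,0],[0,0,0]]}'; 
```

```text
clock: 7.87
eef_pos: [0.5699, -0.1426, 0.0066]
eef_rot: [-0.0, 0.711, 0.703, -0.0]
force: [-0.4, 0.2, -0.7]
finger_gap: 0.0653
finger_force: 33.9
clock: 8.2
eef_pos: [0.57, -0.1426, 0.0064]
eef_rot: [0.0, 0.711, 0.703, 0.0]
force: [-1.1, 0.7, 5.8]
finger_gap: 0.0655
finger_force: 34.4
```

```bash
python3 -m handwheel '{"grip":[0.55,0.6,0.65,0.7,0.72],"delta_pos":[[0,0,-0.5],[0,0,-0.5],[0,0,-0.5],[0,0,-0.5],[0,0,-0.5]],"twist":[[0,0,0],[0,0,0],[0,0,0],[0,0,0],[0,0,0]]}' 20;  python3 -m handwheel '{"grip":[0.72,0.72,0.72,0.72,0.72,0.72],"delta_pos":[[0,0,-5],[0,0,-20],[0,0,-50],[0,0,-80],[0,0,-90],[0,0,-90]],"twist":[[0,0,0],[0,0,0],[0,0,0],[0,0,0],[0,0,0],[0,0,0]]}' 20; python3 go.py s 53 -31 70 168.6;python3 go.py s 53 -31 70 -11.4
```

```text
clock: 8.62
eef_pos: [0.5701, -0.1426, 0.0062]
eef_rot: [-0.0, 0.711, 0.703, 0.0]
force: [-1.1, 0.2, -0.9]
finger_gap: 0.0733
finger_force: 0.0
clock: 9.12
eef_pos: [0.5724, -0.1435, 0.0996]
eef_rot: [0.003, 0.711, 0.703, 0.001]
force: [0.1, -0.6, -0.5]
finger_gap: 0.0733
finger_force: 0.0
t 9.12 at [ 572.4 -143.5   99.6] j6 -0.35 delta [306.8 -37.1  28.7] twist [ 0.0036  0.0059 -1.3838] F [ 0.1 -0.6 -0.5] gap 73.3
t 9.12 at [ 572.4 -143.5   99.6] j6 -0.35 delta [306.8 -37.1  28.7] twist [ 0.0062 -0.0037  1.7578] F [ 0.1 -0.6 -0.5] gap 73.3
```

```bash
cat >> meas.py <<'E'
from go import SC,SY
def stc(P): # world xy -> stand mm
    d=(np.atleast_2d(P)[:,:2]-SC)*1000; return np.c_[d@[np.cos(SY),np.sin(SY)],d@[-np.sin(SY),np.cos(SY)]]
def stdots(c,roi,z,sel):
    d=dots(c,roi); P=stc(c.at(d,z)); return P[[bool(sel(p)) for p in P]]
E
python3 - <<'E'
from meas import *
np.set_printoptions(precision=1,suppress=True)
c=Cam("top"); cv2.imwrite("pics/t2.png",c.im)
a=stdots(c,(195,165,250,250),.046,lambda p:abs(p[0]-53)<6); print("top",a)
s=Cam("side"); a=stdots(s,(210,220,285,265),.046,lambda p:abs(p[0]-53)<6); print("side",a)
E
```

```text
top [[  55.2 -100.9]
 [  53.5  -65.7]
 [  52.9  -30.5]
 [  51.1    4.2]
 [  50.3   39.3]]
side [[  54.9 -101.5]
 [  54.3  -66.6]
 [  53.4  -30.9]
 [  51.5    3.2]
 [  50.9   38.6]]
```

```bash
python3 -m handwheel '{"grip":[0.5,0.2,0,-0.06,-0.06,-0.06,-0.06,-0.06],"delta_pos":[[35,-4,-20],[70,-9,-20],[105,-13,-20],[140,-17,-20],[175,-21,-20],[210,-26,-20],[245,-30,-20],[280,-34,-20]],"twist":[[0,0,-0.12],[0,0,-0.24],[0,0,-0.36],[0,0,-0.48],[0,0,-0.6],[0,0,-0.72],[0,0,-0.84],[0,0,-0.96]]}' 20; python3 go.py s 53 -31 110 170.6
```

```text
clock: 9.88
eef_pos: [0.5374, 0.1392, 0.1142]
eef_rot: [-0.002, 0.304, 0.953, -0.001]
force: [0.7, -0.6, 0.9]
finger_gap: 0.0402
finger_force: 0.0
t 9.88 at [537.4 139.2 114.2] j6 -0.82 delta [12.7 21.1  4.2] twist [-0.0019 -0.0035 -0.4529] F [ 0.7 -0.6  0.9] gap 40.2
```

```bash
python3 -m handwheel '{"grip":[-0.06,-0.06,-0.06,-0.06,-0.06,-0.06,-0.06],"delta_pos":[[5,10,0],[10,21,0],[10,21,0],[10,21,0],[10,21,0],[10,21,0],[10,21,0]],"twist":[[0,0,-0.12],[0,0,-0.24],[0,0,-0.36],[0,0,-0.44],[0,0,-0.44],[0,0,-0.44],[0,0,-0.44]]}' 20; python3 go.py s 53 -31 60 170.6
```

```text
clock: 10.47
eef_pos: [0.5428, 0.1604, 0.1152]
eef_rot: [-0.001, 0.093, 0.996, -0.0]
force: [0.2, -0.2, 0.3]
finger_gap: 0.04
finger_force: 0.0
t 10.47 at [542.8 160.4 115.2] j6 -1.22 delta [ 4.   2.7 55.2] twist [-0.0006 -0.0021 -0.0215] F [ 0.2 -0.2  0.3] gap 40.0
```

```bash
python3 -m handwheel '{"grip":[-0.06,-0.06,-0.06,-0.06,-0.06,-0.06],"delta_pos":[[4,2.7,25],[4,2.7,50],[4,2.7,70],[4,2.7,75],[4,2.7,75],[4,2.7,75]],"twist":[[0,0,-0.021],[0,0,-0.021],[0,0,-0.021],[0,0,-0.021],[0,0,-0.021],[0,0,-0.021]]}' 20; python3 go.py s 53 -31 36 170.6
```

```text
clock: 10.97
eef_pos: [0.5403, 0.1639, 0.0415]
eef_rot: [-0.0, 0.081, 0.997, 0.0]
force: [-0.2, 0.1, -0.1]
finger_gap: 0.0399
finger_force: 0.0
t 10.97 at [540.3 163.9  41.5] j6 -1.24 delta [ 1.1 -0.3  5.5] twist [ 0.     -0.0003  0.0011] F [-0.2  0.1 -0.1] gap 39.9
```

```bash
python3 -m handwheel '{"grip":[-0.06,-0.06,-0.2,-0.35,-0.45,-0.5,-0.55,-0.6],"delta_pos":[[1,0,3],[1,0,5],[1,0,5],[1,0,5],[1,0,5],[1,0,5],[1,0,5],[1,0,5]],"twist":[[0,0,0],[0,0,0],[0,0,0],[0,0,0],[0,0,0],[0,0,0],[0,0,0],[0,0,0]]}' 20; python3 -m handwheel '{"grip":[-0.6,-0.6],"delta_pos":[[0,0,0],[0,0,0]],"twist":[[0,0,0],[0,0,0]]}' 20; python3 go.py s 52 0 36 168.6
```

```text
clock: 11.63
eef_pos: [0.5394, 0.1642, 0.0368]
eef_rot: [0.0, 0.081, 0.997, 0.0]
force: [-1.3, -1.2, 6.3]
finger_gap: 0.0213
finger_force: 21.4
clock: 11.8
eef_pos: [0.5394, 0.1642, 0.0368]
eef_rot: [0.0, 0.081, 0.997, 0.0]
force: [-1.4, -0.6, 6.7]
finger_gap: 0.0214
finger_force: 21.4
t 11.8 at [539.4 164.2  36.8] j6 -1.24 delta [31.2 -0.4  0.8] twist [0.0002 0.0006 0.0373] F [-1.4 -0.6  6.7] gap 21.4
```

```bash
python3 -m handwheel '{"grip":[-0.6,-0.6,-0.6,-0.6,-0.6,-0.6,-0.6,-0.6],"delta_pos":[[2,0,0],[5,0,0],[9,0,0],[13,-0.1,0],[17,-0.2,0],[21,-0.3,0],[25,-0.4,0],[28,-0.4,0]],"twist":[[0,0,0],[0,0,0.006],[0,0,0.012],[0,0,0.018],[0,0,0.024],[0,0,0.03],[0,0,0.037],[0,0,0.037]]}' 20; python3 -m handwheel '{"grip":[-0.6,-0.6,-0.6],"delta_pos":[[1.5,0,0],[2.8,0,0],[2.8,0,0]],"twist":[[0,0,0],[0,0,0],[0,0,0]]}' 20; python3 go.py s 52 0 36 168.6
```

```text
clock: 12.47
eef_pos: [0.512, 0.1686, 0.0368]
eef_rot: [0.001, 0.1, 0.995, 0.0]
force: [3.7, -1.7, 6.4]
finger_gap: 0.0211
finger_force: 21.4
clock: 12.72
eef_pos: [0.5092, 0.1692, 0.0369]
eef_rot: [0.001, 0.099, 0.995, 0.0]
force: [2.2, -0.2, 5.5]
finger_gap: 0.0214
finger_force: 21.5
t 12.72 at [509.2 169.2  36.9] j6 -1.18 delta [ 0.5 -0.4  0.9] twist [ 0.0008  0.0017 -0.    ] F [ 2.2 -0.2  5.5] gap 21.4
```

```bash
python3 -m handwheel '{"grip":[-0.45,-0.4,-0.3,-0.25,-0.25],"delta_pos":[[0,0,0],[0,0,0],[0,0,0],[0,0,0],[0,0,0]],"twist":[[0,0,0],[0,0,0],[0,0,0],[0,0,0],[0,0,0]]}' 20; python3 -m handwheel '{"grip":[-0.25,-0.25,-0.2,-0.06,-0.06,-0.06],"delta_pos":[[0,0,-5],[0,0,-20],[0,0,-45],[0,0,-75],[0,0,-80],[0,0,-80]],"twist":[[0,0,0],[0,0,0],[0,0,0],[0,0,0],[0,0,0],[0,0,0]]}' 20; python3 go.py w 494.5 412.1 60 180
```

```text
clock: 13.13
eef_pos: [0.508, 0.1688, 0.036]
eef_rot: [-0.001, 0.099, 0.995, -0.0]
force: [-0.3, 0.1, -0.1]
finger_gap: 0.032
finger_force: 0.0
clock: 13.63
eef_pos: [0.5106, 0.1693, 0.1188]
eef_rot: [0.002, 0.099, 0.995, 0.001]
force: [-0.3, -0.3, -0.5]
finger_gap: 0.0402
finger_force: 0.0
t 13.63 at [510.6 169.3 118.8] j6 -1.18 delta [ 64.  234.8  59. ] twist [ 0.0016  0.0049 -0.1988] F [-0.3 -0.3 -0.5] gap 40.2
```

```bash
python3 -m handwheel '{"grip":[-0.06,-0.06,-0.06,-0.06,-0.06,-0.06,-0.06,-0.06],"delta_pos":[[10,36,0],[20,72,0],[30,108,0],[40,144,0],[50,180,10],[58,210,20],[63,232,30],[63,235,40]],"twist":[[0,0,-0.05],[0,0,-0.1],[0,0,-0.15],[0,0,-0.198],[0,0,-0.198],[0,0,-0.198],[0,0,-0.198],[0,0,-0.198]]}' 20; python3 -m handwheel '{"grip":[-0.06,-0.06],"delta_pos":[[0,0,5],[0,0,5]],"twist":[[0,0,0],[0,0,0]]}' 20; python3 go.py w 494.5 412.1 9 180
python3 - <<'E'
from meas import *
np.set_printoptions(precision=1,suppress=True)
c=Cam("top")
print("top",stdots(c,(195,165,260,265),.046,lambda p:abs(p[0]-53)<7))
s=Cam("side"); print("side",stdots(s,(210,215,310,285),.046,lambda p:abs(p[0]-53)<7))
cv2.imwrite("pics/t3.png",np.hstack([cv2.resize(c.im[160:270,110:380],(800,326)),])); cv2.imwrite("pics/s3.png",s.im)
E
```

```text
clock: 14.3
eef_pos: [0.4924, 0.4157, 0.0747]
eef_rot: [-0.0, -0.001, 1.0, 0.001]
force: [1.0, -0.1, 0.3]
finger_gap: 0.0405
finger_force: 0.0
clock: 14.47
eef_pos: [0.4916, 0.41, 0.0688]
eef_rot: [-0.002, 0.0, 1.0, -0.002]
force: [-0.1, -0.7, 0.3]
finger_gap: 0.0402
finger_force: 0.0
t 14.47 at [491.6 410.   68.8] j6 -0.98 delta [-3.2  2.3 59.8] twist [-0.0031 -0.004  -0.0003] F [-0.1 -0.7  0.3] gap 40.2
top [[ 52.3 -70.1]
 [ 52.8 -35.2]
 [ 52.5  -0.1]
 [ 52.7  35.1]
 [ 52.4  70.1]]
side [[ 53.5 -69.7]
 [ 53.3 -35.7]
 [ 53.2  -0.6]
 [ 53.5  34.5]
 [ 53.4  69.4]]
```

long_a measures at stand x≈52.7, y≈0 and square. Now long_b.

```bash
python3 -m handwheel '{"grip":[-0.06,-0.06,-0.06,-0.06,-0.06,-0.06],"delta_pos":[[-3,2,20],[-3,2,35],[-3,2,50],[-3,2,52],[-3,2,52],[-3,2,52]],"twist":[[0,0,0],[0,0,0],[0,0,0],[0,0,0],[0,0,0],[0,0,0]]}' 20; python3 go.py w 494.5 412.1 8.5 180
```

```text
clock: 15.07
eef_pos: [0.497, 0.4132, 0.0203]
eef_rot: [0.0, 0.001, 1.0, 0.0]
force: [-0.3, -0.4, 0.3]
finger_gap: 0.04
finger_force: 0.0
t 15.07 at [497.  413.2  20.3] j6 -0.98 delta [ 2.5 -1.1 11.8] twist [ 0.0005  0.0007 -0.0018] F [-0.3 -0.4  0.3] gap 40.0
```

```bash
python3 -m handwheel '{"grip":[-0.06,-0.06,-0.06,-0.06,-0.2,-0.35,-0.5,-0.6],"delta_pos":[[2,-1,4],[2.5,-1,8],[2.5,-1,12],[2.5,-1,12],[2.5,-1,12],[2.5,-1,12],[2.5,-1,12],[2.5,-1,12]],"twist":[[0,0,0],[0,0,0],[0,0,0],[0,0,0],[0,0,0],[0,0,0],[0,0,0],[0,0,0]]}' 30; python3 -m handwheel '{"grip":[-0.6,-0.6,-0.6,-0.6],"delta_pos":[[0,0,0],[0,0,0],[0,0,0],[0,0,0]],"twist":[[0,0,0],[0,0,0],[0,0,0],[0,0,0]]}' 30;  python3 go.py w 494.5 412.1 8.5 180
```

```text
clock: 15.73
eef_pos: [0.494, 0.4129, 0.0076]
eef_rot: [0.0, 0.0, 1.0, 0.0]
force: [0.2, 1.1, -0.1]
finger_gap: 0.0215
finger_force: 29.9
clock: 16.07
eef_pos: [0.494, 0.4129, 0.0076]
eef_rot: [0.0, 0.0, 1.0, 0.0]
force: [0.1, 0.9, 2.6]
finger_gap: 0.0212
finger_force: 30.0
t 16.07 at [494.  412.9   7.6] j6 -0.98 delta [-0.5 -0.8 -0.9] twist [ 0.0004  0.0004 -0.0008] F [0.1 0.9 2.6] gap 21.2
```

```bash
python3 -m handwheel '{"grip":[-0.6,-0.6,-0.6,-0.6,-0.6,-0.6],"delta_pos":[[0,0,-10],[0,0,-35],[0,0,-70],[0,0,-105],[0,0,-115],[0,0,-115]],"twist":[[0,0,0],[0,0,0],[0,0,0],[0,0,0],[0,0,0],[0,0,0]]}' 30; python3 go.py s -52 0.5 80 168.6
```

```text
clock: 16.57
eef_pos: [0.4961, 0.4142, 0.1266]
eef_rot: [0.003, 0.0, 1.0, 0.002]
force: [-0.2, 0.3, -1.7]
finger_gap: 0.0216
finger_force: 29.6
t 16.57 at [496.1 414.2 126.6] j6 -0.98 delta [   8.6 -347.3   45.1] twist [0.0047 0.0057 0.1982] F [-0.2  0.3 -1.7] gap 21.6
```

```bash
python3 -m handwheel '{"grip":[-0.6,-0.6,-0.6,-0.6,-0.6,-0.6,-0.6,-0.6],"delta_pos":[[1,-30,0],[2,-65,0],[3,-100,0],[4,-140,0],[5,-180,0],[6,-220,0],[7,-260,0],[8,-295,0]],"twist":[[0,0,0.02],[0,0,0.05],[0,0,0.08],[0,0,0.11],[0,0,0.14],[0,0,0.17],[0,0,0.198],[0,0,0.198]]}' 30; python3 -m handwheel '{"grip":[-0.6,-0.6,-0.6,-0.6,-0.6,-0.6],"delta_pos":[[0,-25,0],[0,-45,0],[0,-52,20],[0,-52,45],[0,-52,45],[0,-52,45]],"twist":[[0,0,0],[0,0,0],[0,0,0],[0,0,0],[0,0,0],[0,0,0]]}' 30; python3 go.py s -52 0.5 38 168.6
```

```text
clock: 17.23
eef_pos: [0.4835, 0.1153, 0.1208]
eef_rot: [-0.002, 0.1, 0.995, -0.0]
force: [0.8, -0.2, -1.2]
finger_gap: 0.0211
finger_force: 29.7
clock: 17.73
eef_pos: [0.4728, 0.0666, 0.0756]
eef_rot: [-0.003, 0.099, 0.995, -0.0]
force: [-0.2, -0.1, -1.3]
finger_gap: 0.0213
finger_force: 29.7
t 17.73 at [472.8  66.6  75.6] j6 -1.38 delta [-14.6   3.4  37.5] twist [-0.001  -0.0058 -0.0003] F [-0.2 -0.1 -1.3] gap 21.3
```

```bash
python3 -m handwheel '{"grip":[-0.6,-0.6,-0.6,-0.6,-0.6,-0.6,-0.6],"delta_pos":[[-7,1.5,0],[-14.5,3.4,0],[-14.5,3.4,10],[-14.5,3.4,25],[-14.5,3.4,32],[-14.5,3.4,32],[-14.5,3.4,32]],"twist":[[0,0,0],[0,0,0],[0,0,0],[0,0,0],[0,0,0],[0,0,0],[0,0,0]]}' 30; python3 go.py s -52 0.5 36.5 168.6
```

```text
clock: 18.32
eef_pos: [0.4899, 0.0674, 0.045]
eef_rot: [-0.001, 0.099, 0.995, 0.0]
force: [-0.6, 0.2, -1.1]
finger_gap: 0.0211
finger_force: 29.8
t 18.32 at [489.9  67.4  45. ] j6 -1.38 delta [ 2.3 -0.8  8.5] twist [-0.0001 -0.0011  0.0005] F [-0.6  0.2 -1.1] gap 21.1
```

```bash
python3 -m handwheel '{"grip":[-0.6,-0.6,-0.6,-0.6,-0.6,-0.6],"delta_pos":[[1,-0.5,3],[2,-0.8,5],[2,-0.8,6.5],[2,-0.8,6.5],[2,-0.8,6.5],[2,-0.8,6.5]],"twist":[[0,0,0],[0,0,0],[0,0,0],[0,0,0],[0,0,0],[0,0,0]]}' 30; python3 go.py s -52 0.5 35.6 168.6
```

```text
clock: 18.82
eef_pos: [0.4882, 0.0668, 0.039]
eef_rot: [0.0, 0.099, 0.995, 0.0]
force: [0.6, 0.2, -1.0]
finger_gap: 0.0213
finger_force: 29.8
t 18.82 at [488.2  66.8  39. ] j6 -1.38 delta [0.7 0.1 3.4] twist [0.0001 0.0003 0.0002] F [ 0.6  0.2 -1. ] gap 21.3
```

```bash
python3 -m handwheel '{"grip":[-0.6,-0.6,-0.6,-0.6],"delta_pos":[[0.6,0,1],[0.6,0,2],[0.6,0,2.6],[0.6,0,2.6]],"twist":[[0,0,0],[0,0,0],[0,0,0],[0,0,0]]}' 30; python3 -m handwheel '{"grip":[-0.6,-0.6,-0.6,-0.6],"delta_pos":[[0,0,0.4],[0,0,0.8],[0,0,1.1],[0,0,1.1]],"twist":[[0,0,0],[0,0,0],[0,0,0],[0,0,0]]}' 30; python3 go.py s -52 0.5 35.6 168.6
```

```text
clock: 19.15
eef_pos: [0.4874, 0.0669, 0.0361]
eef_rot: [-0.0, 0.099, 0.995, 0.0]
force: [0.3, 0.3, -1.6]
finger_gap: 0.0213
finger_force: 29.8
clock: 19.48
eef_pos: [0.4876, 0.0669, 0.0356]
eef_rot: [0.0, 0.099, 0.995, 0.0]
force: [-1.3, -0.7, 4.1]
finger_gap: 0.0214
finger_force: 30.5
t 19.48 at [487.6  66.9  35.6] j6 -1.38 delta [ 0.   0.1 -0. ] twist [0.0001 0.0002 0.0001] F [-1.3 -0.7  4.1] gap 21.4
```

```bash
python3 -m handwheel '{"grip":[-0.45,-0.4,-0.3,-0.25,-0.25],"delta_pos":[[0,0,-0.5],[0,0,-0.5],[0,0,-0.5],[0,0,-0.5],[0,0,-0.5]],"twist":[[0,0,0],[0,0,0],[0,0,0],[0,0,0],[0,0,0]]}' 20; python3 -m handwheel '{"grip":[-0.25,-0.25,-0.2,-0.06,-0.06,-0.06],"delta_pos":[[0,0,-5],[0,0,-20],[0,0,-45],[0,0,-75],[0,0,-85],[0,0,-85]],"twist":[[0,0,0],[0,0,0],[0,0,0],[0,0,0],[0,0,0],[0,0,0]]}' 20; python3 go.py w 508.4 -317.2 60 186.2
```

```text
clock: 19.9
eef_pos: [0.4875, 0.0669, 0.0356]
eef_rot: [-0.0, 0.099, 0.995, 0.0]
force: [-0.4, 0.3, 0.8]
finger_gap: 0.032
finger_force: 0.0
clock: 20.4
eef_pos: [0.4898, 0.067, 0.1234]
eef_rot: [0.003, 0.099, 0.995, 0.0]
force: [0.8, -0.1, -0.7]
finger_gap: 0.0402
finger_force: 0.0
t 20.4 at [489.8  67.  123.4] j6 -1.38 delta [ -93.7 -373.    63.5] twist [ 0.0004  0.006  -0.3069] F [ 0.8 -0.1 -0.7] gap 40.2
```

```bash
python3 -m handwheel '{"grip":[-0.06,-0.06,-0.06,-0.06,-0.06,-0.06,-0.06,-0.06],"delta_pos":[[-9,-36,0],[-19,-75,0],[-29,-114,0],[-39,-153,0],[-49,-192,0],[-58,-230,0],[-67,-268,0],[-76,-303,0]],"twist":[[0,0,-0.05],[0,0,-0.1],[0,0,-0.15],[0,0,-0.2],[0,0,-0.25],[0,0,-0.3],[0,0,-0.307],[0,0,-0.307]]}' 20; python3 go.py w 508.4 -317.2 60 186.2
python3 - <<'E'
from meas import *
np.set_printoptions(precision=1,suppress=True)
c=Cam("top");s=Cam("side")
for x in(52.5,-52): print(x,"top",stdots(c,(195,165,290,275),.046,lambda p:abs(p[0]-x)<7 and abs(p[1])<78).tolist(),"side",stdots(s,(210,195,340,285),.046,lambda p:abs(p[0]-x)<7 and abs(p[1])<78).tolist())
for n,roi in (("short1",(400,183,432,255)),("short2",(444,195,474,268))): print(n,c.at(dots(c,roi),.018)[:,:2].round(4).tolist())
E
```

```text
clock: 21.07
eef_pos: [0.5011, -0.247, 0.1191]
eef_rot: [-0.001, -0.054, 0.999, 0.001]
force: [0.9, 0.6, -0.0]
finger_gap: 0.0406
finger_force: 0.0
t 21.07 at [ 501.1 -247.   119.1] j6 -2.26 delta [  0.2 -70.6  59.1] twist [ 0.0012 -0.0016 -0.    ] F [ 0.9  0.6 -0. ] gap 40.6
52.5 top [[52.34248193740759, -70.13519246237091], [52.77908234873344, -35.16906484929578], [52.388774601723874, -0.07433392428623395], [52.62329225666385, 35.06968828487195], [52.41269342801543, 70.0860310361438]] side [[53.49190619958544, -69.74064998930278], [53.40402004290272, -35.58542046283396], [53.117157227083794, -0.5868026980824763], [53.46718906330839, 34.48129616794192], [53.39239025232323, 69.36946118444462]]
-52 top [[-52.05022496050451, -70.03046604684371], [-52.12526536733733, -35.151020584005586], [-51.71346904962306, -0.008514781674512074], [-51.62759497699954, 35.03218423518917], [-52.011935048215314, 69.77258138119987]] side [[-51.40623602796136, -70.62147669278585], [-51.60080451534574, -35.98556595705866], [-51.54722354018278, -0.6856560589160995], [-50.34093482220652, 35.23231048526242], [-51.426167055770726, 69.51948815932401]]Traceback (most recent call last):
  File "<stdin>", line 5, in <module>
  File "h.py", line 13, in at
    v=s.ray(p); return s.t+v*((z-s.t[2])/v[:,2])[:,None]
  File "h.py", line 10, in ray
    p=np.atleast_2d(p).astype(float); v=np.c_[(p-s.c)/s.f,np.ones(len(p))]@s.R.T
                                               ~^~~~
ValueError: operands could not be broadcast together with shapes (1,0) (2,)
```

Both long bars are within 1 mm. Now the first short bar.

```bash
python3 -m handwheel '{"grip":[-0.06,-0.06,-0.06,-0.06,-0.06,-0.06,-0.06],"delta_pos":[[0,-30,0],[0,-60,10],[0,-70,40],[0,-70,65],[0,-70,90],[0,-70,95],[0,-70,95]],"twist":[[0,0,0],[0,0,0],[0,0,0],[0,0,0],[0,0,0],[0,0,0],[0,0,0]]}' 20; python3 -m handwheel '{"grip":[-0.06,-0.06],"delta_pos":[[0,0,0],[0,0,0]],"twist":[[0,0,0],[0,0,0]]}'; python3 go.py w 508.4 -317.2 7.6 186.2
```

```text
clock: 21.75
eef_pos: [0.5076, -0.3124, 0.0228]
eef_rot: [-0.002, -0.054, 0.999, 0.002]
force: [0.5, 0.3, 0.8]
finger_gap: 0.0403
finger_force: 0.0
clock: 21.92
eef_pos: [0.5106, -0.3148, 0.0267]
eef_rot: [0.001, -0.054, 0.999, -0.001]
force: [-0.3, 0.3, -0.8]
finger_gap: 0.0402
finger_force: 0.0
t 21.92 at [ 510.6 -314.8   26.7] j6 -2.35 delta [ 2.5 -2.1 19.1] twist [-0.0011  0.0013  0.0005] F [-0.3  0.3 -0.8] gap 40.2
```

```bash
python3 -m handwheel '{"grip":[-0.06,-0.06,-0.06,-0.06,-0.06],"delta_pos":[[2.5,-2,8],[2.5,-2,16],[2.5,-2,17],[2.5,-2,17],[2.5,-2,17]],"twist":[[0,0,0],[0,0,0],[0,0,0],[0,0,0],[0,0,0]]}' 30; python3 go.py w 508.4 -317.2 7.6 186.2; python3 -m handwheel '{"grip":[-0.2,-0.35,-0.5,-0.6,-0.6,-0.6,-0.6],"delta_pos":[[0,0,1],[0,0,1],[0,0,1],[0,0,1],[0,0,1],[0,0,1],[0,0,1]],"twist":[[0,0,0],[0,0,0],[0,0,0],[0,0,0],[0,0,0],[0,0,0],[0,0,0]]}' 30;  python3 go.py w 508.4 -317.2 7.6 186.2
```

```text
clock: 22.33
eef_pos: [0.5073, -0.3169, 0.0085]
eef_rot: [-0.0, -0.054, 0.999, 0.0]
force: [-0.3, 0.5, -0.5]
finger_gap: 0.0402
finger_force: 0.0
t 22.33 at [ 507.3 -316.9    8.5] j6 -2.35 delta [-1.  -0.4  0.9] twist [ 0.0003 -0.0002 -0.0001] F [-0.3  0.5 -0.5] gap 40.2
clock: 22.92
eef_pos: [0.5077, -0.3171, 0.0078]
eef_rot: [0.0, -0.054, 0.999, -0.0]
force: [0.1, -0.2, 2.7]
finger_gap: 0.0212
finger_force: 30.0
t 22.92 at [ 507.7 -317.1    7.8] j6 -2.35 delta [-0.7 -0.2  0.2] twist [-0.0003  0.0004 -0.    ] F [ 0.1 -0.2  2.7] gap 21.2
```

```bash
python3 -m handwheel '{"grip":[-0.6,-0.6,-0.6,-0.6,-0.6,-0.6],"delta_pos":[[0,0,-10],[0,0,-35],[0,0,-70],[0,0,-105],[0,0,-115],[0,0,-115]],"twist":[[0,0,0],[0,0,0],[0,0,0],[0,0,0],[0,0,0],[0,0,0]]}' 30; python3 go.py s -0.4 -52 110 258.6
```

```text
clock: 23.42
eef_pos: [0.5095, -0.3185, 0.1265]
eef_rot: [0.003, -0.054, 0.999, -0.002]
force: [0.4, 1.2, -1.0]
finger_gap: 0.0212
finger_force: 29.6
t 23.42 at [ 509.5 -318.5  126.5] j6 -2.35 delta [-85.4 419.1  14.9] twist [-0.0074  0.0013 -1.2635] F [ 0.4  1.2 -1. ] gap 21.2
```

```bash
python3 -m handwheel '{"grip":[-0.6,-0.6,-0.6,-0.6,-0.6,-0.6,-0.6,-0.6],"delta_pos":[[-6,30,0],[-13,64,0],[-20,100,0],[-28,138,0],[-36,176,0],[-44,214,0],[-52,252,0],[-60,290,0]],"twist":[[0,0,-0.1],[0,0,-0.21],[0,0,-0.32],[0,0,-0.43],[0,0,-0.54],[0,0,-0.65],[0,0,-0.76],[0,0,-0.87]]}' 30; python3 go.py s -0.4 -52 110 258.6
```

```text
clock: 24.08
eef_pos: [0.5342, -0.0201, 0.121]
eef_rot: [-0.001, -0.472, 0.882, 0.001]
force: [0.1, 0.1, -0.8]
finger_gap: 0.0214
finger_force: 29.7
t 24.08 at [534.2 -20.1 121. ] j6 -2.72 delta [-114.4   58.1   11. ] twist [ 0.0031 -0.0006 -0.3884] F [ 0.1  0.1 -0.8] gap 21.4
```

```bash
python3 -m handwheel '{"grip":[-0.6,-0.6,-0.6,-0.6,-0.6,-0.6,-0.6],"delta_pos":[[-35,18,0],[-70,36,0],[-100,50,0],[-108,56,0],[-108,56,0],[-108,56,0],[-108,56,0]],"twist":[[0,0,-0.1],[0,0,-0.2],[0,0,-0.3],[0,0,-0.38],[0,0,-0.38],[0,0,-0.38],[0,0,-0.38]]}' 30; python3 go.py s -0.4 -52 62 258.6
```

```text
clock: 24.67
eef_pos: [0.5487, 0.0978, 0.1216]
eef_rot: [-0.001, -0.627, 0.779, 0.001]
force: [0.1, 0.2, 0.2]
finger_gap: 0.0211
finger_force: 29.7
t 24.67 at [548.7  97.8 121.6] j6 -2.87 delta [-9.4  1.4 59.6] twist [ 0.0021 -0.0009 -0.016 ] F [0.1 0.2 0.2] gap 21.1
```

```bash
python3 -m handwheel '{"grip":[-0.6,-0.6,-0.6,-0.6,-0.6,-0.6,-0.6,-0.6],"delta_pos":[[-4,1,0],[-8.5,1.4,10],[-8.5,1.4,28],[-8.5,1.4,46],[-8.5,1.4,57],[-8.5,1.4,57],[-8.5,1.4,57],[-8.5,1.4,57]],"twist":[[0,0,-0.016],[0,0,-0.016],[0,0,-0.016],[0,0,-0.016],[0,0,-0.016],[0,0,-0.016],[0,0,-0.016],[0,0,-0.016]]}' 30; python3 go.py s -0.4 -52 55 258.6
```

```text
clock: 25.33
eef_pos: [0.5506, 0.1071, 0.066]
eef_rot: [0.0, -0.634, 0.773, -0.0]
force: [0.3, -0.3, -0.9]
finger_gap: 0.0212
finger_force: 29.7
t 25.33 at [550.6 107.1  66. ] j6 -2.88 delta [ 0.2  1.4 11. ] twist [-0.0006  0.0003  0.0018] F [ 0.3 -0.3 -0.9] gap 21.2
```

```bash
python3 -m handwheel '{"grip":[-0.6,-0.6,-0.6,-0.6,-0.6,-0.6],"delta_pos":[[0.2,1,3],[0.2,1,6],[0.2,1,9],[0.2,1,9],[0.2,1,9],[0.2,1,9]],"twist":[[0,0,0],[0,0,0.002],[0,0,0.002],[0,0,0.002],[0,0,0.002],[0,0,0.002]]}' 30; python3 go.py s -0.4 -52 53.8 258.6
```

```text
clock: 25.83
eef_pos: [0.5491, 0.1073, 0.0567]
eef_rot: [0.0, -0.634, 0.774, 0.0]
force: [-0.1, -0.3, -0.6]
finger_gap: 0.0211
finger_force: 29.7
t 25.83 at [549.1 107.3  56.7] j6 -2.87 delta [ 0.1 -0.1  2.9] twist [-0.0001  0.0001  0.0004] F [-0.1 -0.3 -0.6] gap 21.1
```

```bash
python3 -m handwheel '{"grip":[-0.6,-0.6,-0.6,-0.6],"delta_pos":[[0,0,1],[0,0,1.8],[0,0,2.3],[0,0,2.3]],"twist":[[0,0,0],[0,0,0],[0,0,0],[0,0,0]]}' 30; python3 -m handwheel '{"grip":[-0.6,-0.6,-0.6,-0.6],"delta_pos":[[0,0,0.4],[0,0,0.8],[0,0,1],[0,0,1]],"twist":[[0,0,0],[0,0,0],[0,0,0],[0,0,0]]}' 30; python3 go.py s -0.4 -52 53.8 258.6
```

```text
clock: 26.17
eef_pos: [0.549, 0.1073, 0.0542]
eef_rot: [-0.0, -0.634, 0.774, 0.0]
force: [-0.1, 0.1, 0.1]
finger_gap: 0.0212
finger_force: 29.7
clock: 26.5
eef_pos: [0.5491, 0.1073, 0.0538]
eef_rot: [0.0, -0.634, 0.774, -0.0]
force: [-2.1, 0.3, 4.6]
finger_gap: 0.0214
finger_force: 30.4
t 26.5 at [549.1 107.3  53.8] j6 -2.87 delta [ 0.  -0.1  0. ] twist [-0.0001  0.0001  0.0004] F [-2.1  0.3  4.6] gap 21.4
```

```bash
python3 -m handwheel '{"grip":[-0.45,-0.4,-0.3,-0.25,-0.25],"delta_pos":[[0,0,-0.5],[0,0,-0.5],[0,0,-0.5],[0,0,-0.5],[0,0,-0.5]],"twist":[[0,0,0],[0,0,0],[0,0,0],[0,0,0],[0,0,0]]}' 20; python3 -m handwheel '{"grip":[-0.25,-0.25,-0.2,-0.06,-0.06,-0.06],"delta_pos":[[0,0,-5],[0,0,-20],[0,0,-40],[0,0,-65],[0,0,-70],[0,0,-70]],"twist":[[0,0,0],[0,0,0],[0,0,0],[0,0,0],[0,0,0],[0,0,0]]}' 20; python3 go.py w 475.8 -419.8 60 174.9
```

```text
clock: 26.92
eef_pos: [0.549, 0.1073, 0.0537]
eef_rot: [-0.0, -0.634, 0.774, 0.0]
force: [0.0, -0.3, 0.9]
finger_gap: 0.032
finger_force: 0.0
clock: 27.42
eef_pos: [0.5508, 0.1074, 0.126]
eef_rot: [0.002, -0.634, 0.774, -0.001]
force: [-0.1, -0.3, -0.1]
finger_gap: 0.0402
finger_force: 0.0
t 27.42 at [550.8 107.4 126. ] j6 -2.87 delta [531.7 -30.2  65.5] twist [-0.0026  0.0043  1.4613] F [-0.1 -0.3 -0.1] gap 40.2
```

```bash
python3 -m handwheel '{"grip":[-0.06,-0.06,-0.06,-0.06,-0.06,-0.06,-0.06,-0.06],"delta_pos":[[35,-2,0],[75,-4,0],[115,-6,0],[155,-8,0],[195,-10,0],[235,-12,0],[275,-14,0],[315,-16,0]],"twist":[[0,0,0.11],[0,0,0.23],[0,0,0.35],[0,0,0.47],[0,0,0.59],[0,0,0.71],[0,0,0.83],[0,0,0.95]]}' 20; python3 go.py w 475.8 -419.8 60 174.9
```

```text
clock: 28.08
eef_pos: [0.5012, -0.2061, 0.1227]
eef_rot: [-0.001, -0.207, 0.978, 0.001]
force: [1.3, 0.7, -0.1]
finger_gap: 0.0403
finger_force: 0.0
t 28.08 at [ 501.2 -206.1  122.7] j6 -2.5 delta [ 109.6 -185.3   62.5] twist [ 0.0013 -0.0014  0.5052] F [ 1.3  0.7 -0.1] gap 40.3
```

```bash
python3 -m handwheel '{"grip":[-0.06,-0.06,-0.06,-0.06,-0.06,-0.06,-0.06,-0.06],"delta_pos":[[20,-33,0],[40,-67,0],[60,-101,0],[80,-135,0],[98,-165,0],[108,-180,0],[108,-180,0],[108,-180,0]],"twist":[[0,0,0.12],[0,0,0.24],[0,0,0.36],[0,0,0.48],[0,0,0.5],[0,0,0.5],[0,0,0.5],[0,0,0.5]]}' 20
python3 - <<'E'
from meas import *
np.set_printoptions(precision=1,suppress=True)
c=Cam("top");s=Cam("side"); cv2.imwrite("pics/t4.png",c.im)
for n,k,r in(("top",c,(195,165,290,275)),("side",s,(210,195,340,285))):
    print(n,stdots(k,r,.064,lambda p:abs(p[1]+52)<6 and abs(p[0])<70))
E
python3 go.py w 475.8 -419.8 20 174.9
```

```text
clock: 28.75
eef_pos: [0.477, -0.413, 0.1225]
eef_rot: [-0.001, 0.039, 0.999, 0.001]
force: [-0.2, 1.0, -0.9]
finger_gap: 0.0402
finger_force: 0.0
top [[ 56.3 -51.7]
 [-53.7 -51.5]]
side [[-52.7 -51.5]
 [ 56.8 -52.1]]
t 28.85 at [ 477.4 -411.1  122.9] j6 -2.32 delta [  0.7  -9.  102.8] twist [ 0.0024 -0.0017  0.0122] F [-0.2  0.7 -0.5] gap 40.5
```

```bash
python3 -m handwheel '{"grip":[-0.06,-0.06,-0.06,-0.06,-0.06,-0.06,-0.06],"delta_pos":[[0,-8,15],[0,-8,45],[0,-8,75],[0,-8,95],[0,-8,98],[0,-8,98],[0,-8,98]],"twist":[[0,0,0.012],[0,0,0.012],[0,0,0.012],[0,0,0.012],[0,0,0.012],[0,0,0.012],[0,0,0.012]]}' 20;  python3 go.py w 476.8 -419.8 7.6 174.9
```

```text
clock: 29.43
eef_pos: [0.4777, -0.4208, 0.0261]
eef_rot: [0.0, 0.044, 0.999, -0.0]
force: [-0.1, -0.5, 0.8]
finger_gap: 0.0402
finger_force: 0.0
t 29.43 at [ 477.7 -420.8   26.1] j6 -2.31 delta [ 1.   0.9 18.5] twist [-0.0001  0.0002  0.    ] F [-0.1 -0.5  0.8] gap 40.2
```

```bash
python3 -m handwheel '{"grip":[-0.06,-0.06,-0.06,-0.06,-0.06],"delta_pos":[[0.5,0.5,8],[0.5,0.5,15],[0.5,0.5,17.5],[0.5,0.5,17.5],[0.5,0.5,17.5]],"twist":[[0,0,0],[0,0,0],[0,0,0],[0,0,0],[0,0,0]]}' 30; python3 -m handwheel '{"grip":[-0.2,-0.35,-0.5,-0.6,-0.6,-0.6,-0.6],"delta_pos":[[0,0,0.3],[0,0,0.3],[0,0,0.3],[0,0,0.3],[0,0,0.3],[0,0,0.3],[0,0,0.3]],"twist":[[0,0,0],[0,0,0],[0,0,0],[0,0,0],[0,0,0],[0,0,0],[0,0,0]]}' 30;  python3 go.py w 476.8 -419.8 7.8 174.9
```

```text
clock: 29.85
eef_pos: [0.4768, -0.4206, 0.0083]
eef_rot: [-0.0, 0.045, 0.999, 0.0]
force: [-0.2, -0.8, 0.2]
finger_gap: 0.0403
finger_force: 0.0
clock: 30.43
eef_pos: [0.477, -0.4208, 0.0083]
eef_rot: [0.0, 0.045, 0.999, -0.0]
force: [0.0, -0.6, 5.5]
finger_gap: 0.021
finger_force: 30.3
t 30.43 at [ 477.  -420.8    8.3] j6 -2.31 delta [0.2 1.  0.5] twist [-0.0003  0.0004 -0.0008] F [ 0.  -0.6  5.5] gap 21.0
```

```bash
python3 -m handwheel '{"grip":[-0.6,-0.6,-0.6,-0.6,-0.6,-0.6],"delta_pos":[[0,0,-10],[0,0,-35],[0,0,-70],[0,0,-105],[0,0,-115],[0,0,-115]],"twist":[[0,0,0],[0,0,0],[0,0,0],[0,0,0],[0,0,0],[0,0,0]]}' 30; python3 go.py s 0.5 52 110 258.6
```

```text
clock: 30.93
eef_pos: [0.4786, -0.4225, 0.127]
eef_rot: [0.003, 0.045, 0.999, -0.002]
force: [-0.6, -0.2, -1.4]
finger_gap: 0.0212
finger_force: 29.7
t 30.93 at [ 478.6 -422.5  127. ] j6 -2.31 delta [ 80.5 546.2  14. ] twist [-7.7000e-03  8.0000e-04 -1.4615e+00] F [-0.6 -0.2 -1.4] gap 21.2
```

```bash
python3 -m handwheel '{"grip":[-0.6,-0.6,-0.6,-0.6,-0.6,-0.6,-0.6,-0.6],"delta_pos":[[5,30,0],[10,65,0],[15,102,0],[21,140,0],[27,178,0],[33,216,0],[38,254,0],[43,292,0]],"twist":[[0,0,-0.1],[0,0,-0.21],[0,0,-0.32],[0,0,-0.43],[0,0,-0.54],[0,0,-0.65],[0,0,-0.76],[0,0,-0.87]]}' 30; python3 go.py s 0.5 52 110 258.6
```

```text
clock: 31.6
eef_pos: [0.4582, -0.1236, 0.1215]
eef_rot: [-0.001, -0.383, 0.924, 0.001]
force: [0.5, 0.0, -0.6]
finger_gap: 0.0211
finger_force: 29.7
t 31.6 at [ 458.2 -123.6  121.5] j6 -2.77 delta [-170.7  186.    11.9] twist [ 3.400e-03 -1.000e-04 -5.867e-01] F [ 0.5  0.  -0.6] gap 21.1
```

```bash
python3 -m handwheel '{"grip":[-0.6,-0.6,-0.6,-0.6,-0.6,-0.6,-0.6,-0.6],"delta_pos":[[-24,26,0],[-48,52,0],[-72,78,0],[-96,104,0],[-120,130,0],[-144,156,0],[-160,174,0],[-167,182,0]],"twist":[[0,0,-0.07],[0,0,-0.15],[0,0,-0.23],[0,0,-0.31],[0,0,-0.39],[0,0,-0.47],[0,0,-0.55],[0,0,-0.58]]}' 30; python3 -m handwheel '{"grip":[-0.6,-0.6],"delta_pos":[[0,0,0],[0,0,0]],"twist":[[0,0,0],[0,0,0]]}'; python3 go.py s 0.5 52 62 258.6
```

```text
clock: 32.27
eef_pos: [0.4489, 0.1236, 0.1216]
eef_rot: [-0.001, -0.631, 0.776, 0.001]
force: [1.1, -0.0, -2.0]
finger_gap: 0.0213
finger_force: 29.7
clock: 32.43
eef_pos: [0.4499, 0.1207, 0.1221]
eef_rot: [-0.001, -0.629, 0.777, 0.0]
force: [-0.5, -0.8, -1.2]
finger_gap: 0.0213
finger_force: 29.7
t 32.43 at [449.9 120.7 122.1] j6 -2.82 delta [-7.3  4.  60.1] twist [ 0.0018 -0.0011 -0.0115] F [-0.5 -0.8 -1.2] gap 21.3
```

```bash
python3 -m handwheel '{"grip":[-0.6,-0.6,-0.6,-0.6,-0.6,-0.6,-0.6,-0.6],"delta_pos":[[-4,2,0],[-7.3,4,10],[-7.3,4,28],[-7.3,4,46],[-7.3,4,57],[-7.3,4,57],[-7.3,4,57],[-7.3,4,57]],"twist":[[0,0,-0.011],[0,0,-0.011],[0,0,-0.011],[0,0,-0.011],[0,0,-0.011],[0,0,-0.011],[0,0,-0.011],[0,0,-0.011]]}' 30; python3 go.py s 0.5 52 55 258.6
```

```text
clock: 33.1
eef_pos: [0.4489, 0.1283, 0.0665]
eef_rot: [0.0, -0.633, 0.775, -0.0]
force: [-0.5, 0.3, -1.3]
finger_gap: 0.0212
finger_force: 29.7
t 33.1 at [448.9 128.3  66.5] j6 -2.81 delta [-0.1  1.5 11.5] twist [-0.0004  0.0002 -0.0021] F [-0.5  0.3 -1.3] gap 21.2
```

```bash
python3 -m handwheel '{"grip":[-0.6,-0.6,-0.6,-0.6,-0.6,-0.6],"delta_pos":[[0,1,3],[0,1,6],[0,1,9],[0,1,9],[0,1,9],[0,1,9]],"twist":[[0,0,-0.002],[0,0,-0.002],[0,0,-0.002],[0,0,-0.002],[0,0,-0.002],[0,0,-0.002]]}' 30; python3 go.py s 0.5 52 54.3 258.6
```

```text
clock: 33.6
eef_pos: [0.4475, 0.1292, 0.0571]
eef_rot: [0.0, -0.634, 0.773, 0.0]
force: [0.0, 0.3, -1.0]
finger_gap: 0.0209
finger_force: 29.7
t 33.6 at [447.5 129.2  57.1] j6 -2.81 delta [ 0.5 -0.   2.8] twist [-0.      0.0001  0.0015] F [ 0.   0.3 -1. ] gap 20.9
```

```bash
python3 -m handwheel '{"grip":[-0.6,-0.6,-0.6,-0.6],"delta_pos":[[0.5,0,1],[0.5,0,1.8],[0.5,0,2.2],[0.5,0,2.2]],"twist":[[0,0,0.001],[0,0,0.001],[0,0,0.001],[0,0,0.001]]}' 30; python3 -m handwheel '{"grip":[-0.6,-0.6,-0.6,-0.6],"delta_pos":[[0,0,0.4],[0,0,0.8],[0,0,1],[0,0,1]],"twist":[[0,0,0],[0,0,0],[0,0,0],[0,0,0]]}' 30; python3 go.py s 0.5 52 54.3 258.6
```

```text
clock: 33.93
eef_pos: [0.4473, 0.1286, 0.0547]
eef_rot: [-0.0, -0.634, 0.774, 0.0]
force: [0.2, -0.2, -0.5]
finger_gap: 0.0213
finger_force: 29.7
clock: 34.27
eef_pos: [0.4474, 0.1286, 0.0543]
eef_rot: [0.0, -0.634, 0.774, -0.0]
force: [-1.7, -0.5, 6.3]
finger_gap: 0.0213
finger_force: 30.7
t 34.27 at [447.4 128.6  54.3] j6 -2.81 delta [-0. -0.  0.] twist [-0.0002  0.0001  0.0004] F [-1.7 -0.5  6.3] gap 21.3
```

Release, rise, and move aside towards the right so the cameras see everything.

```bash
python3 -m handwheel '{"grip":[-0.45,-0.4,-0.3,-0.25,-0.25],"delta_pos":[[0,0,-0.5],[0,0,-0.5],[0,0,-0.5],[0,0,-0.5],[0,0,-0.5]],"twist":[[0,0,0],[0,0,0],[0,0,0],[0,0,0],[0,0,0]]}' 20; python3 -m handwheel '{"grip":[-0.25,-0.25,-0.2,-0.06,-0.06,-0.06],"delta_pos":[[0,0,-5],[0,0,-20],[0,0,-40],[0,0,-70],[0,0,-90],[0,0,-90]],"twist":[[0,0,0],[0,0,0],[0,0,0],[0,0,0],[0,0,0],[0,0,0]]}' 20; python3 -m handwheel '{"grip":[-0.06,-0.06,-0.06,-0.06,-0.06,-0.06,-0.06,-0.06],"delta_pos":[[35,0,0],[70,0,0],[110,0,0],[150,0,0],[190,0,0],[230,0,0],[270,0,0],[310,0,0]],"twist":[[0,0,0.1],[0,0,0.2],[0,0,0.3],[0,0,0.4],[0,0,0.5],[0,0,0.6],[0,0,0.7],[0,0,0.8]]}' 20; python3 go.py w 300 -500 200 180;
```

```text
clock: 34.68
eef_pos: [0.4473, 0.1286, 0.0542]
eef_rot: [-0.0, -0.634, 0.774, 0.0]
force: [0.6, -0.7, -0.7]
finger_gap: 0.0321
finger_force: 0.0
clock: 35.18
eef_pos: [0.4501, 0.129, 0.1483]
eef_rot: [0.003, -0.634, 0.774, -0.002]
force: [0.3, 0.4, 1.0]
finger_gap: 0.0399
finger_force: 0.0
clock: 35.85
eef_pos: [0.3851, -0.1768, 0.144]
eef_rot: [-0.0, -0.28, 0.96, 0.0]
force: [0.8, -0.2, -0.6]
finger_gap: 0.0403
finger_force: 0.0
t 35.85 at [ 385.1 -176.8  144. ] j6 -2.73 delta [ 245.4 -226.8  -56.1] twist [ 5.000e-04 -2.000e-04  5.673e-01] F [ 0.8 -0.2 -0.6] gap 40.3
```

```bash
python3 -m handwheel '{"grip":[-0.06,-0.06,-0.06,-0.06,-0.06,-0.06,-0.06,-0.06],"delta_pos":[[24,-22,-7],[50,-46,-14],[76,-70,-21],[102,-94,-28],[128,-118,-35],[154,-142,-42],[180,-166,-49],[200,-185,-50]],"twist":[[0,0,0.07],[0,0,0.14],[0,0,0.21],[0,0,0.28],[0,0,0.35],[0,0,0.42],[0,0,0.5],[0,0,0.5]]}' 20
python3 - <<'E'
from meas import *
np.set_printoptions(precision=1,suppress=True)
c=Cam("top");s=Cam("side")
for n,k,r in(("top",c,(195,165,290,275)),("side",s,(210,195,340,285))):
    for y in(-52,52): print(n,"short",stdots(k,r,.064,lambda p:abs(p[1]-y)<6 and abs(abs(p[0])-55)<6).tolist())
    for x in(-52,52): print(n,"long",stdots(k,r,.046,lambda p:abs(p[0]-x)<6 and abs(p[1])<40).round(1).tolist())
cv2.imwrite("pics/f1.png",np.vstack([cv2.resize(c.im[110:310,80:480],(600,300),interpolation=2),cv2.resize(s.im[130:330,100:500],(600,300),interpolation=2)]))
E
```

```text
clock: 36.52
eef_pos: [0.3174, -0.4423, 0.195]
eef_rot: [0.0, -0.033, 0.999, -0.001]
force: [1.1, 0.8, -0.2]
finger_gap: 0.0402
finger_force: 0.0
top short [[56.37167757518364, -51.650842722237535], [-53.68185405051917, -51.69844016990451]]
top short [[55.093940633329254, 52.474901173328334], [-54.9340056438405, 52.30226472357071]]
top long [[-52.2, -35.8], [-51.7, -0.0], [-51.7, 35.3]]
top long [[52.8, -36.1], [52.4, -0.0], [52.8, 35.9]]
side short [[-52.72894318417724, -51.54273725435551], [56.81580434215881, -52.07560051362815]]
side short [[-54.3773488875926, 52.0250111762289], [55.808574895360096, 51.82561059601255]]
side long [[-51.5, -0.7]]
side long [[53.1, -0.6], [57.9, 34.4]]
```

View pics/f1.png

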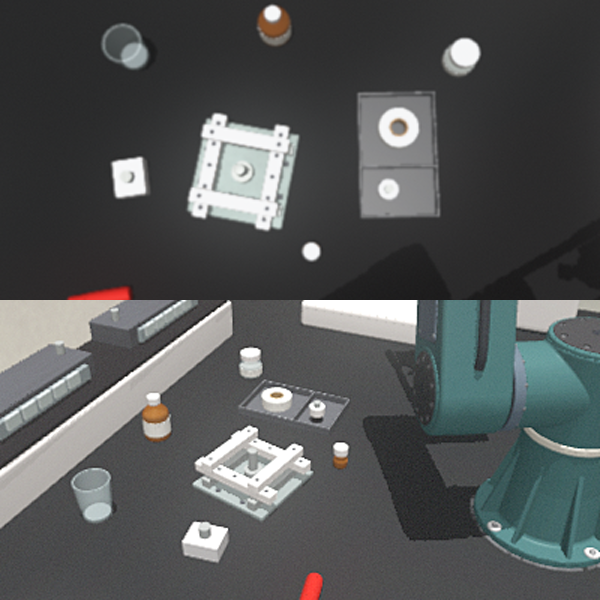

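The final picture shows the crosswise stack square on the stand at about (243,170) and the roll flat in the tray's large bay at (398,127). The bystanders haven't moved. Every bar is within about 2 mm of its place, so I'll settle the arm and hand in.

```bash
python3 -m handwheel '{"grip":[-0.06,-0.06,-0.06,-0.06],"delta_pos":[[0,0,0],[0,0,0],[0,0,0],[0,0,0]],"twist":[[0,0,0],[0,0,0],[0,0,0],[0,0,0]]}'; python3 -c "
from station import manip; print(manip.finish_job())"
```

```text
clock: 36.95
eef_pos: [0.3184, -0.4375, 0.1939]
eef_rot: [-0.0, -0.037, 0.999, 0.001]
force: [-0.3, 0.5, 0.7]
finger_gap: 0.0403
finger_force: 0.0
the job is handed in; nothing more can be done
None
```

The job is handed in at 37 s: the roll lies flat in the large compartment and all four bars measure within about 2 mm of their places; my first try at the roll was too high and one finger pressed on its top with about 17 N, so I let go and regripped it lower.

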